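# Shut the chip-bin guard and put the lathe's slotted mode switch back to run

### The job

The chip bin has been emptied: first push its steel guard flap fully shut, then use the orange flat screwdriver to turn the slotted mode switch on the sloping grey box a quarter turn clockwise, from the yellow set-up mark to its stop at the green run mark. The switch is a push-to-turn type, so press it in with the blade while you turn it, without forcing it, and touch the switch box with nothing but the screwdriver. Finish with the flap shut and the screwdriver hanging upright in a hole of its rack again, and leave the other tools and parts where they are.

Things in the scene. Friction and masses are not known exactly. Their poses are not given: they have to be found in the camera images.
- flap (a joint): angle of the bin's bare-steel guard flap, rad: 0 = fully shut, flat on the bin; grows as its free edge rises (1.57 = upright). Starts half open to upright. Stiff hinge: it stays where it is left and must be pushed all the way down (3 to 5 N at the free edge). 156 mm from hinge to free edge, 194 mm wide, 4 mm thick, a yellow band along the free edge on top.
- flap_hinge (a point): middle of the flap's hinge line, on the bin edge nearest the robot, 81 mm above the surface plate; fixed. Axes of the bin: x points level from the hinge across the bin (the way the shut flap lies), y along the hinge line, z up. The bin is a blue sheet-steel box, 150 mm (x) by 190 mm (y), 80 mm high, bolted down.
- flap_edge (a point): point on the flap's upper (outer) face, on its middle line, 125 mm from the hinge and 4 mm above the hinge line when shut: a good place to push. Moves with the flap; x points from the hinge to the free edge, z out of the upper face (up when shut, towards the robot when the flap stands up).
- switch_box: grey box bolted down, its top face sloping 25 degrees down towards the robot; 140 (x) by 130 mm (y), 60 mm high in front, 120 at the back. Origin on the surface plate under the middle of the slope; x level from low front to high back, z up. Yellow dot 37 mm left (+y) of the switch: set-up; green dot 37 mm up the slope: run. Two lamps 10 mm proud at the upper corners.
- mode_switch (a joint): angle of the slotted switch, rad: 0 = set-up (slot level), 1.571 = run (slot up the slope); grows clockwise seen from outside; hard stop at both. Push-to-turn: blocked between 0.18 and 1.44 unless pressed in by 3 mm, better 4 to 6. Spring about 5 N at rest, 10 N at 4 mm, 14 N at 7.5 mm (bottoms hard). Released past 1.44 it springs out and stays. Takes 0.1 N m to turn.
- switch_slot (a point): centre of the slot's mouth, on top of the round steel switch head (40 mm diameter), 20 mm out from the face's middle; moves with the switch. z out along the turning axis, y along the slot to its red pointer, x across it. Slot 5.5 mm wide, 20 mm long with closed ends, 10 mm deep; 45-degree lead-ins on the long edges, 10.5 mm wide at the top, 2.5 mm deep.
- driver_grip (a point): place to grasp the orange flat screwdriver (185 mm long, 0.16 kg), which stands handle up in a rack hole: on its axis, 30 mm below the handle's end, 155 mm above the blade's tip. z from blade to handle, x along the blade's width. Handle six-sided, 28 mm across flats (flats face +y, -y and every 60 degrees), 90 mm long above a round collar of 40 mm diameter.
- driver_tip (a point): middle of the end of the screwdriver's blade, same axes as driver_grip. The blade is 12 mm wide (x), 3 mm thick (y) and 20 mm long; above it the shank is 8 mm in diameter.
- driver_collar (a point): underside of the screwdriver's collar, on its axis, 90 mm above the blade's tip; this face rests on the rack's shelf when the screwdriver hangs in a hole. Same axes as driver_grip.
- rack: dark steel screwdriver rack, bolted down. Origin on the surface plate under its middle; y along the row of holes, z up. Its shelf, 60 mm (x) by 250 mm (y), top 125 mm above the plate, has three through holes of 23 mm diameter with 2 mm lead-ins at x = 0 and y = -80, 0 and +80 mm; free space below the shelf down to 6 mm.
- cross_grip (a point): cross-head screwdriver with a grey handle, otherwise the same size and shape, standing in another hole of the rack: leave it alone. Point on its handle 30 mm below the end.
- nut_grip (a point): nut driver with a blue handle, otherwise the same size and shape, standing in another hole of the rack: leave it alone. Point on its handle 30 mm below the end.
- roller: grooved steel roller, 200 mm long, 50 mm diameter, lying in two V-blocks; leave alone. Origin at its middle.
- gland: black rubber gland ring, 90 mm diameter, 14 mm high, lying flat; leave alone. Origin under its centre.
- shim_pack: brass shim pack, 84 by 50 by 14 mm; leave alone. Origin under its centre.
- gauge_block: yellow plastic stepped gauge block, 102 by 34 mm, up to 36 mm high; leave alone. Origin under its centre.
- parallel: steel parallel bar with three holes, 150 by 22 by 30 mm high; leave alone. Origin under its centre.
Not all that is in view belongs to the job. What is meant by the part that bears driver_grip is not pink or turquoise, and is the larger of those in its own colour.

How it is judged:
By the outcome, as a careful person would: the job done as asked, in the order asked, and still so for the second after the job is handed in, with the robot touching nothing.
It also fails if it takes over 72 s, if anything falls off the work surface, if the arm or the gripper's body presses on something with over 40 N, if the wrist force passes 120 N, or if a joint passes its speed limit or range.

### The arm

A 6-joint arm with a two-finger parallel gripper is mounted at the origin on the work surface. World frame = base frame: x ahead of the robot, y to its left, z up, the work surface at z = 0. Lengths are in mm, angles in rad, forces in N, time in s.
With the tool pointing down it reaches from about 225 to 875 mm from the base axis. Payload 3.4 kg.
Tool frame: the origin (TCP) lies midway between the tips of the shut fingers; the grasp point (between the pads) lies 19 mm behind it; z points along the fingers, y is the direction in which the jaws open and shut (so a half turn about z gives the same grasp; the last joint's range is limited). The gripper opens to 85 mm and grips with 20 to 120 N. Pads are 22 mm wide; open, the fingers measure 114 mm over their backs; the gripper's body (76 mm by 85 mm) begins 54 mm behind the grasp point. The pads swing forward as they close: fully open they stand 13 mm farther back than shut.
Start: joints at [1.216, 0.276, 1.505, -0, 1.361, -0.121], TCP at [133.228, 559.386, 231.328] pointing down, gripper open.
Joint ranges: [-2.89, 2.89], [-0.75, 2.08], [0.22, 2.7], [-1.18, 4.32], [0.11, 2.71], [-2.7, 2.7]. Speed limits (rad/s): [2.57, 2.57, 3.14, 3.14, 3.14, 3.14].

### API

Orientations are given as a unit quaternion [w, x, y, z].
In Python, from plant import ctrl, vision gives the robot as it stands.
- The arm moves only by the tool move_arm, never from a script. Its arguments are lists of equal length, an entry for each row: "jaw": the finger opening in cm, from 0 to 8.54; "slide": the shift along the tool's x, y, z in cm, a list of three; "rotation": the turn, a rotation vector about the tool's x, y, z in degrees, a list of three. A call has exactly 8 rows; each row shifts and turns the commanded pose from where the row before left it, along the tool's axes as they then stand; what a row does not reach is not made up. A row lasts 1/8 s, in which the tool goes at most 62.5 mm and 10.7 degrees, less where a joint would pass 70% of its speed; a pose out of reach is approached as far as the arm can. A call with a gripper value outside its range is refused whole. The fingers move at their own pace and stop on an object; the grip force is fixed at half the most. Time passes only in rows, so rows that do not move let the fingers close, or fill a call up. It gives the time, the measured TCP pose, the force and the opening at its end, in the units of the state.
- ctrl.state(): the state, without advancing time (a new reading comes with each control period).
- vision.camera(name): name is "scene" or "top" or "wrist"; returns the picture (420x560x3 uint8, blue, green, red); there is no depth.
- vision.camera_model(name): a dict with "fx", "fy", "cx", "cy" (pixels), "dist" ([k1, k2, p1, p2, k3] as OpenCV has them; the pictures are not rectified), "rvec" (rotation vector, rad) and "tvec" (3), from world to camera coordinates, as OpenCV has them. Camera axes: x right, y down, z forward; pixel columns grow to the right and rows downward; lengths in mm; the calibration is good to about 2 mm. A picture is of the moment at which its call begins: read the wrist's pose just before it. camera_model takes no time and is no camera call; for the wrist camera it gives the pose at the moment of the call.
- ctrl.hand_in(): hands the job in, once; it reports no verdict.
The state is a dict: "t": time; "joint_pos": joint angles; "dq": joint speeds; "effort": joint torques, N m; "tcp_pos": TCP position; "eef_rot": TCP orientation; "ft_force": force on the tool from outside, world axes, zero at the start; "moment": the same for the moment, N m; "gripper_width": finger opening in mm.
Only numpy, scipy, OpenCV 4.12 (cv2) and the standard library are available. Lean on these libraries where they do the work, as an engineer would, in place of code of your own. Each camera call takes 0.05 s, during which the arm holds its last target.

## Working session

There is one attempt and no reset: what is moved stays moved. The work goes in short steps, Python scripts to look and compute and a tool call to move; the robot and the scene stay as the last step left them, time stands still between calls to the robot, and variables do not carry over. Pictures are saved under pics/ and viewed, and the job is handed in when it is done.

Besides the shell and the picture viewer there is one more tool, called after "Request:" as a command line: name --argument value ..., lists and objects as JSON in quotes. move_arm: Moves the arm, as the interface text tells. Its arguments: {"type":"object","properties":{"jaw":{"type":"array","items":{"type":"number"}},"slide":{"type":"array","items":{"type":"array","items":{"type":"number"}}},"rotation":{"type":"array","items":{"type":"array","items":{"type":"number"}}}},"required":["jaw","slide","rotation"]}

```bash
ls -la; mkdir -p pics
python3 - <<'E'
from plant import ctrl, vision
import cv2, json
print(ctrl.state())
for n in ["scene","top","wrist"]:
    m=vision.camera_model(n); print(n,m)
    cv2.imwrite(f"pics/{n}0.png",vision.camera(n))
E
```

```text
total 12
drwxr-xr-x  3 agent agent 4096 Dec  7 05:39 .
drwxr-xr-x 23 root  root  4096 Dec  7 05:39 ..
drwxr-xr-x  2 agent agent 4096 Dec  7 05:39 pics
{'t': 0.0, 'joint_pos': array([ 1.21598813e+00,  2.76573175e-01,  1.50616714e+00,  4.28409918e-06,
        1.36069530e+00, -1.21040508e-01]), 'dq': array([ 0.00047367,  0.00030658, -0.00016976,  0.00181946, -0.00043048,
       -0.00090054]), 'effort': array([-1.24866729e-04, -4.16769969e+01, -2.45811045e+01, -2.86210206e-04,
        1.07999714e-02, -3.71077351e-05]), 'tcp_pos': array([133.03078235, 558.83811655, 230.43860693]), 'eef_rot': array([-2.19216563e-04,  1.16618283e-01,  9.93176383e-01, -8.95032262e-04]), 'ft_force': array([1.30706992, 0.81979203, 0.15798445]), 'moment': array([-0.03273052, -0.02475858, -0.04911872]), 'gripper_width': 85.43093275308733}
scene {'fx': 452.4481977213315, 'fy': 452.4481977213315, 'cx': 281.07507441211885, 'cy': 211.6350345938765, 'dist': array([0.0181955, 0.       , 0.       , 0.       , 0.       ]), 'rvec': array([ 2.46243979,  0.9558133 , -0.2507558 ]), 'tvec': array([-452.32255483, -271.62685272, 1321.2336462 ])}
top {'fx': 541.2750289305579, 'fy': 541.2750289305579, 'cx': 279.36271908325404, 'cy': 218.26392263692713, 'dist': array([0.04769964, 0.        , 0.        , 0.        , 0.        ]), 'rvec': array([ 2.20143264, -2.20186441,  0.05664272]), 'tvec': array([  11.51103143,  574.45788423, 1494.77545184])}
wrist {'fx': 298.9888505576565, 'fy': 298.9888505576565, 'cx': 285.25160239499843, 'cy': 206.48547051302384, 'dist': array([-0.05427535,  0.        ,  0.        ,  0.        ,  0.        ]), 'rvec': array([-2.2713756 , -1.79467246, -0.26907518]), 'tvec': array([-574.38348368,  -38.73482237,  378.8147039 ])}
```

View pics/scene0.png

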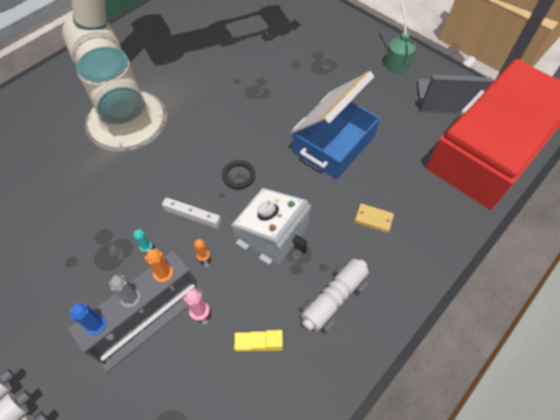

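View pics/top0.png

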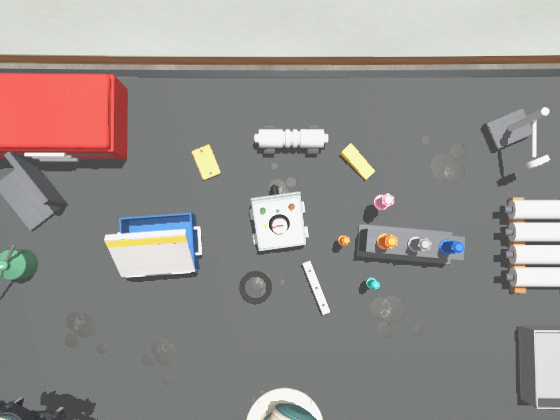

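View pics/wrist0.png

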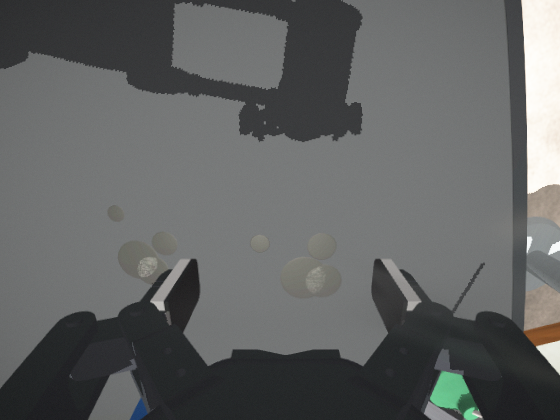

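```bash
cat > h.py <<'E'
import numpy as np, cv2
from scipy.spatial.transform import Rotation as R
from scipy.optimize import least_squares
from plant import ctrl, vision
def cam(m):
    K=np.array([[m['fx'],0,m['cx']],[0,m['fy'],m['cy']],[0,0,1.]]); return K,np.array(m['dist'],float),np.array(m['rvec'],float),np.array(m['tvec'],float)
def proj(m,P):
    K,d,r,t=cam(m); return cv2.projectPoints(np.asarray(P,float).reshape(-1,1,3),r,t,K,d)[0].reshape(-1,2)
def ray(m,uv):
    K,d,r,t=cam(m); u=cv2.undistortPoints(np.asarray(uv,float).reshape(-1,1,2),K,d).reshape(-1,2)
    Rm=cv2.Rodrigues(r)[0]; D=(np.c_[u,np.ones(len(u))])@Rm; C=-Rm.T@t; return C,D
def onz(m,uv,z):
    C,D=ray(m,uv); return C+D*((z-C[2])/D[:,2])[:,None]
def tri(ms,uvs):
    A=np.zeros((3,3));b=np.zeros(3);L=[]
    for m,uv in zip(ms,uvs):
        C,D=ray(m,[uv]);d=D[0]/np.linalg.norm(D[0]);P=np.eye(3)-np.outer(d,d);A+=P;b+=P@C;L.append((C,d))
    X=np.linalg.solve(A,b); return X,[np.linalg.norm(np.cross(X-C,d)) for C,d in L]
def crop(img,x,y,w,h,s,name):
    c=cv2.resize(img[y:y+h,x:x+w],None,fx=s,fy=s,interpolation=cv2.INTER_CUBIC); cv2.imwrite('pics/'+name,c)
E
python3 - <<'E'
from h import *
t=cv2.imread('pics/top0.png');s=cv2.imread('pics/scene0.png')
crop(t,100,190,240,120,3.33,'t_a.png') ; crop(t,320,180,160,120,5,'t_b.png')
crop(s,60,150,250,220,2.7,'s_a.png'); crop(s,220,60,200,210,2.8,'s_b.png')
E
```

```text
(no output)
```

View pics/t_a.png

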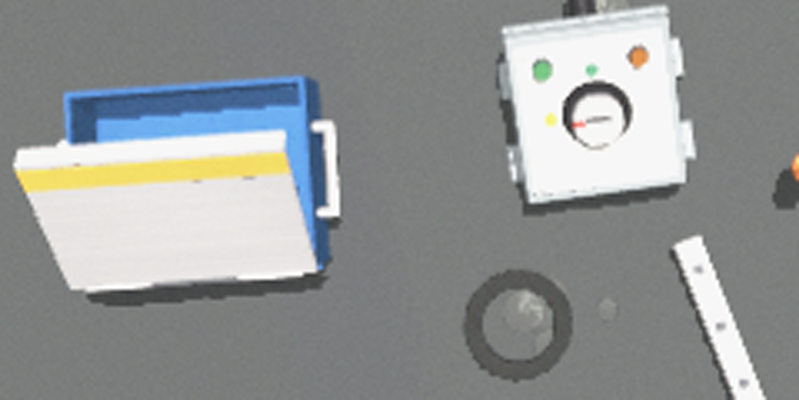

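View pics/t_b.png

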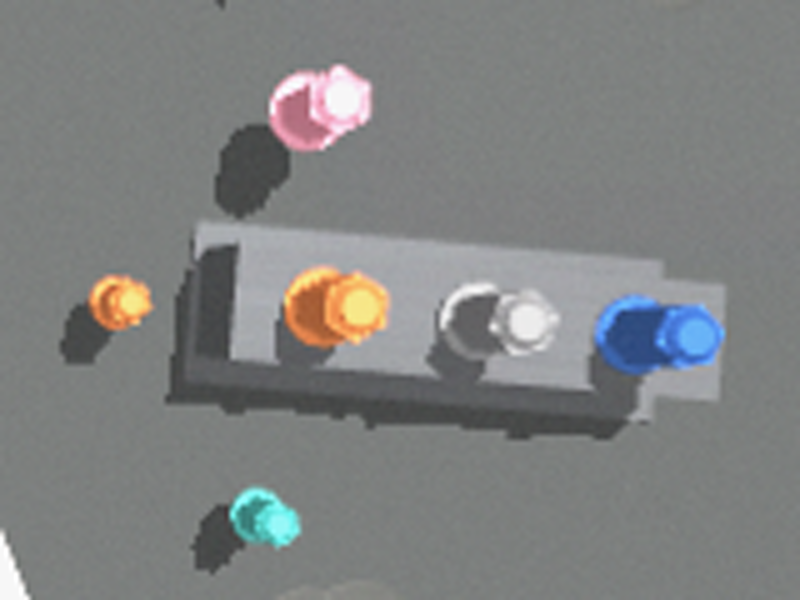

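View pics/s_a.png

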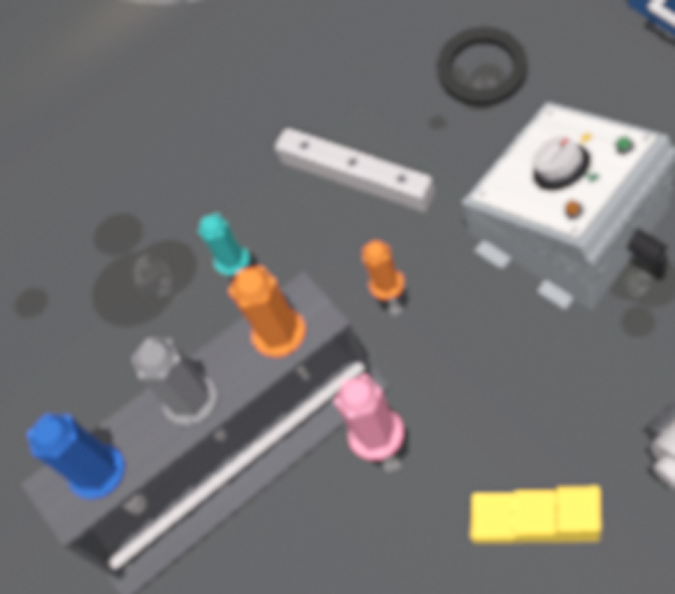

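View pics/s_b.png

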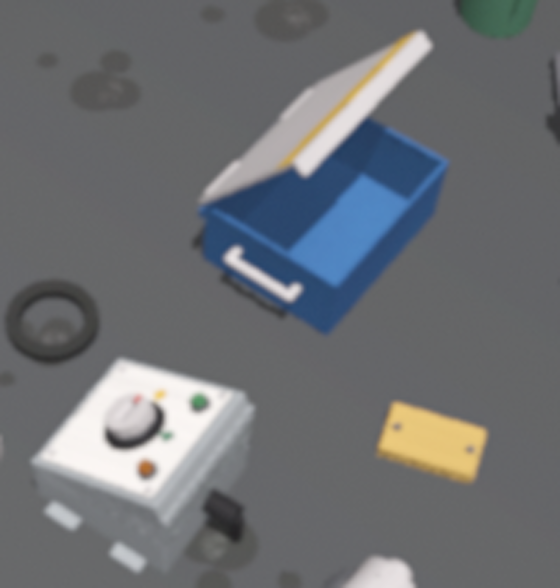

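```bash
cat > fit.py <<'E'
from h import *
T=vision.camera_model('top');S=vision.camera_model('scene')
ta=lambda u,v:(100+u/3.33-.35,190+v/3.33-.35); tb=lambda u,v:(320+u/5-.4,180+v/5-.4)
sa=lambda u,v:(60+u/2.7-.3,150+v/2.7-.3); sb=lambda u,v:(220+u/2.8-.3,60+v/2.8-.3)
def fit(model,obs,x0):
    f=lambda p:np.concatenate([proj(m,[model(p,k)])[0]-uv for m,k,uv in obs])
    r=least_squares(f,x0,loss='soft_l1'); return r.x,r.fun.reshape(-1,2)
c,s=np.cos(np.radians(25)),np.sin(np.radians(25))
def Rz(a): return R.from_euler('z',a).as_matrix()
def box(p,k):
    n=np.array([-s,0,c]);u=np.array([c,0,s]);y=np.array([0,1.,0]);m=np.array([0,0,p[3]])
    L={'y':m+37*y,'g':m+37*u,'slot':m+20*n}[k]
    return np.array([p[0],p[1],0])+Rz(p[2])@L
obs=[(T,'y',ta(551,119)),(T,'g',ta(591,69)),(T,'slot',ta(599,119)),(S,'y',sb(160,395)),(S,'g',sb(167,436)),(S,'slot',sb(132,416)),]
x,r=fit(box,obs,[520,0,0,90]); print('box',x.round(3));print(r.round(1)); print('slot',box(x,'slot'))
# bin
def binm(p,k):
    th=p[3]
    L={'hl':(0,97,0),'hr':(0,-97,0),'bl':(150,95,-1),'br':(150,-95,-1),'br0':(150,-95,-81),
     'el':(156*np.cos(th)-4*np.sin(th),97,156*np.sin(th)+4*np.cos(th)),'er':(156*np.cos(th)-4*np.sin(th),-97,156*np.sin(th)+4*np.cos(th)),
     'ul':(156*np.cos(th),97,156*np.sin(th)),'ur':(156*np.cos(th),-97,156*np.sin(th))}[k]
    return np.array([p[0],p[1],81])+Rz(p[2])@np.array(L)
obs=[(T,'hl',ta(72,290)),(T,'hr',ta(317,273)),(T,'bl',ta(65,93)),(T,'br',ta(318,77)),(T,'el',ta(20,170)),(T,'er',ta(288,152)),
 (T,'ul',ta(14,151)),(T,'ur',ta(283,132)),(S,'hr',sb(203,203)),(S,'br',sb(335,280)),(S,'bl',sb(446,163)),(S,'er',sb(289,162)),(S,'el',sb(416,34)),(S,'ur',sb(303,172)),(S,'ul',sb(431,42)),(S,'br0',sb(327,332))]
x,r=fit(binm,obs,[450,350,0,1]); print('bin',x.round(3));print(r.round(1))
# rack
def rk(p,k):
    return np.array([p[0],p[1],0])+Rz(p[2])@np.array({'a':(30,125,125),'b':(30,-125,125),'c':(-30,-125,125),'d':(-30,125,125),'g':(0,0,220),'o':(0,80,220),'n':(0,-80,220)}[k],float)
obs=[(T,'a',tb(237,243)),(T,'b',tb(725,285)),(T,'c',tb(718,400)),(T,'d',tb(228,358)),(T,'g',tb(526,321)),(T,'o',tb(361,305)),(T,'n',tb(697,334)),
(S,'o',sa(249,281)),(S,'g',sa(149,354)),(S,'n',sa(48,434))]
x,r=fit(rk,obs,[480,-330,0]); print('rack',x.round(3));print(r.round(1)); print(rk(x,'o'),rk(x,'g'),rk(x,'n'))
print('tri end',tri([T,S],[tb(361,305),sa(249,281)]),tri([T,S],[tb(526,321),sa(149,354)]))
E
python3 fit.py
```

```text
box [558.976  13.018  -6.109  90.115]
[[ 0.  -0.2]
 [-0.4 -0.4]
 [ 0.   0.3]
 [-0.1  0.4]
 [ 0.9  0.6]
 [-1.9 -1.3]]
slot [550.65131894  11.55552355 108.24128796]
bin [4.28277e+02 3.31754e+02 6.40000e-02 8.80000e-01]
[[-0.3 -1.7]
 [ 0.1 -1.6]
 [-0.2  0.5]
 [-4.2  0.7]
 [-1.3 -2.7]
 [-1.1 -2.5]
 [ 0.7  1.7]
 [ 0.5  2.2]
 [-0.7  0.6]
 [-0.8  1.8]
 [ 0.1 -1. ]
 [ 2.3  1.2]
 [ 2.6  0.6]
 [-1.7 -1. ]
 [-1.9 -1. ]
 [-1.4  0.9]]
rack [ 5.04026e+02 -3.35958e+02 -8.20000e-02]
[[ 0.1 -0.2]
 [-0.1 -0.5]
 [-0.2 -0.2]
 [ 0.2  0.1]
 [ 0.3 -0. ]
 [-0.2  0.4]
 [-0.3  0.1]
 [-0.2  0.3]
 [ 0.7  0.2]
 [-0.7 -0.5]]
[ 510.61138729 -256.22978147  220.        ] [ 504.02565205 -335.95824622  220.        ] [ 497.43991682 -415.68671097  220.        ]
tri end (array([ 511.6091924 , -256.01212405,  222.40183134]), [np.float64(0.194482118666436), np.float64(0.1944821186664264)]) (array([ 503.5434807 , -335.89511388,  220.5219892 ]), [np.float64(0.7855547085770662), np.float64(0.7855547085769731)])
```

Run:
```python
exec(open('fit.py').read().split('# rack')[0].replace("(T,'ul',ta(14,151)),(T,'ur',ta(283,132)),","").replace(",(S,'ur',sb(303,172)),(S,'ul',sb(431,42))",""))
print(x[:3],x[3])
```

```text
box [558.976  13.018  -6.109  90.115]
[[ 0.  -0.2]
 [-0.4 -0.4]
 [ 0.   0.3]
 [-0.1  0.4]
 [ 0.9  0.6]
 [-1.9 -1.3]]
slot [550.65131894  11.55552355 108.24128796]
bin [4.27653e+02 3.30482e+02 6.40000e-02 9.17000e-01]
[[ 0.2 -1.5]
 [ 0.5 -1.3]
 [ 0.3  0.7]
 [-3.6  1. ]
 [-1.1 -0.6]
 [-0.7 -0.4]
 [-1.3  0.7]
 [-1.4  1.9]
 [-0.4 -0.8]
 [ 0.2 -0.6]
 [ 0.8 -1.2]
 [-1.9  1.1]]
[4.27652951e+02 3.30482014e+02 6.36291741e-02] 0.9165378654776202
```

```bash
cat >> h.py <<'E'
def pose(q=None,p=None):
    st=ctrl.state(); w=st['eef_rot']; return R.from_quat([w[1],w[2],w[3],w[0]]),np.array(st['tcp_pos'])
def plan(R0,p0,wps):
    """wps: list of (pos, R or None) rows; returns slide(cm) & rot(deg) rounded"""
    Rc,pc=R0,np.array(p0,float); sl=[];ro=[]
    for P,Rt in wps:
        Rt=Rt or Rc
        d=Rc.inv().apply(np.array(P)-pc)/10; d=d.round(2)
        w=np.degrees((Rc.inv()*Rt).as_rotvec()).round(1)
        pc=pc+Rc.apply(d*10); Rc=Rc*R.from_rotvec(np.radians(w)); sl.append(d.tolist()); ro.append(w.tolist())
        if np.linalg.norm(d)>6.25 or np.linalg.norm(w)>10.7: print('LIMIT',d,w)
    print('slide',sl);print('rot',ro);print('end',pc.round(1),Rc.as_quat().round(4).tolist()); return Rc,pc
E
python3 - <<'E'
from h import *
R0,p0=pose(); m=vision.camera_model('wrist'); K,d,r,t=cam(m); Rm=cv2.Rodrigues(r)[0]; C=-Rm.T@t
print('cam in tool',R0.inv().apply(C-p0),'axis',R0.inv().apply(Rm[2]))
p0=np.array([133.2,559.4,231.3]); R0=R.from_quat([.1166,.99318,0,0])
hx=np.array([428,331,81.]);B=Rz=R.from_euler('z',.064).as_matrix()
def tcp(th,dz=0): return hx+B@np.array([125*np.cos(th)-4*np.sin(th)-11,0,125*np.sin(th)+4*np.cos(th)+dz])
for th in (1.2,.92,0): print(th,tcp(th).round(1))
A=tcp(1.05,12); print(A)
n=7
w=[(p0+(A-p0)*k/n+np.array([0,0,25*np.sin(np.pi*k/n)]),None) for k in range(1,n+1)]+[(tcp(1.0,4),None)]
Rc,pc=plan(R0,p0,w)
plan(Rc,pc,[(tcp(th),None) for th in np.linspace(.9,.1,8)])
E
```

```text
cam in tool [  74.50127208   -0.14867096 -142.52345413] axis [-0.2942835   0.00098385  0.95571766]
1.2 [458.5 333.  199. ]
0.92 [489.4 334.9 182.9]
0 [541.8 338.3  85. ]
[475.62897719 334.05242325 203.41818739]
slide [[-5.5, -2.0, -0.69], [-5.51, -2.0, -0.47], [-5.5, -2.0, -0.08], [-5.51, -1.99, 0.4], [-5.5, -2.0, 0.88], [-5.51, -2.0, 1.27], [-5.5, -2.0, 1.48], [-0.52, 0.16, 1.11]]
rot [[0.0, 0.0, 0.0], [0.0, 0.0, 0.0], [0.0, 0.0, 0.0], [0.0, 0.0, 0.0], [0.0, 0.0, 0.0], [0.0, 0.0, 0.0], [0.0, 0.0, 0.0], [0.0, 0.0, 0.0]]
end [481.1 334.4 192.3] [0.1166, 0.9932, 0.0, 0.0]
slide [[-1.0, 0.3, 1.09], [-1.04, 0.33, 0.92], [-0.94, 0.28, 1.03], [-0.83, 0.26, 1.14], [-0.69, 0.21, 1.23], [-0.55, 0.17, 1.31], [-0.41, 0.12, 1.36], [-0.26, 0.08, 1.4]]
rot [[0.0, 0.0, 0.0], [0.0, 0.0, 0.0], [0.0, 0.0, 0.0], [0.0, 0.0, 0.0], [0.0, 0.0, 0.0], [0.0, 0.0, 0.0], [0.0, 0.0, 0.0], [0.0, 0.0, 0.0]]
end [540.7 338.2  97.5] [0.1166, 0.9932, 0.0, 0.0]
```

Request:
move_arm --jaw '[0, 0, 0, 0, 0, 0, 0, 0]' --slide '[[-5.5, -2.0, -0.7], [-5.5, -2.0, -0.5], [-5.5, -2.0, -0.1], [-5.5, -2.0, 0.4], [-5.5, -2.0, 0.9], [-5.5, -2.0, 1.3], [-5.5, -2.0, 1.5], [-0.5, 0.2, 1.1]]' --rotation '[[0, 0, 0], [0, 0, 0], [0, 0, 0], [0, 0, 0], [0, 0, 0], [0, 0, 0], [0, 0, 0], [0, 0, 0]]'

```text
t: 1.15
tcp_pos: [483.7, 332.1, 191.0]
eef_rot: [0.0, 0.119, 0.993, -0.001]
ft_force: [-0.9, 0.2, 0.9]
gripper_width: 0.1
```

Request:
move_arm --jaw '[0, 0, 0, 0, 0, 0, 0, 0]' --slide '[[-1.0, 0.3, 1.1], [-1.0, 0.3, 0.9], [-0.9, 0.3, 1.0], [-0.8, 0.3, 1.1], [-0.7, 0.2, 1.2], [-0.5, 0.2, 1.3], [-0.4, 0.1, 1.4], [-0.3, 0.1, 1.4]]' --rotation '[[0, 0, 0], [0, 0, 0], [0, 0, 0], [0, 0, 0], [0, 0, 0], [0, 0, 0], [0, 0, 0], [0, 0, 0]]'

```text
t: 2.15
tcp_pos: [539.8, 339.8, 97.5]
eef_rot: [0.0, 0.117, 0.993, 0.001]
ft_force: [-0.9, 0.8, 1.1]
gripper_width: -0.2
```

Run:
```python
from h import *
s=ctrl.state();print(s['tcp_pos'],s['ft_force'],s['joint_pos'])
t=vision.camera('top');crop(t,80,180,240,120,3.33,'t_c.png')
```

```text
[539.81316433 339.76036382  97.49657239] [-0.88776402  0.79938617  1.06489291] [ 4.52400817e-01  4.62918682e-01  1.55980184e+00  6.53363736e-04
  1.11783568e+00 -8.84701684e-01]
```

View pics/t_c.png

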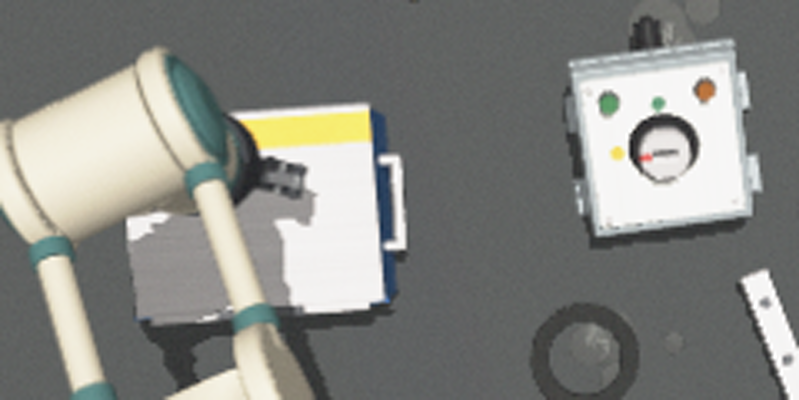

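Request:
move_arm --jaw '[0, 0, 0, 0, 0, 0, 0, 0]' --slide '[[-0.2, 0.1, 0.7], [0, 0, 0.4], [0, 0, 0.2], [0, 0, 0.1], [0, 0, 0.1], [0, 0, 0.1], [0, 0, 0], [0, 0, 0]]' --rotation '[[0, 0, 0], [0, 0, 0], [0, 0, 0], [0, 0, 0], [0, 0, 0], [0, 0, 0], [0, 0, 0], [0, 0, 0]]'

```text
t: 3.2
tcp_pos: [541.8, 339.8, 85.0]
eef_rot: [0.001, 0.117, 0.993, 0.0]
ft_force: [-3.0, -2.6, 11.5]
gripper_width: -0.1
```

Run:
```python
from h import *
p0=np.array([541.8,339.8,81.5]); R0=R.from_quat([.117,.9931,0,0])
w=[(p0+[0,0,60],None),(p0+[0,0,120],None),(p0+[0,-20,178],None)]
A=np.array([511,-256,290.]);b=w[-1][0]
w+=[(b+(A-b)*k/10,None) for k in range(1,11)]+[(A,None)]*3
Rc,pc=plan(R0,p0,w)
```

```text
slide [[0.0, 0.0, -6.0], [0.0, 0.0, -6.0], [-0.46, -1.95, -5.8], [-1.04, -5.67, -0.31], [-1.04, -5.67, -0.3], [-1.04, -5.67, -0.3], [-1.04, -5.67, -0.31], [-1.04, -5.67, -0.3], [-1.04, -5.68, -0.31], [-1.03, -5.67, -0.3], [-1.04, -5.67, -0.31], [-1.04, -5.67, -0.3], [-1.04, -5.67, -0.31], [-0.0, -0.0, 0.0], [-0.0, -0.0, 0.0], [-0.0, -0.0, 0.0]]
rot [[0.0, 0.0, 0.0], [0.0, 0.0, 0.0], [0.0, 0.0, 0.0], [0.0, 0.0, 0.0], [0.0, 0.0, 0.0], [0.0, 0.0, 0.0], [0.0, 0.0, 0.0], [0.0, 0.0, 0.0], [0.0, 0.0, 0.0], [0.0, 0.0, 0.0], [0.0, 0.0, 0.0], [0.0, 0.0, 0.0], [0.0, 0.0, 0.0], [0.0, 0.0, 0.0], [0.0, 0.0, 0.0], [0.0, 0.0, 0.0]]
end [ 511. -256.  290.] [0.117, 0.9931, 0.0, 0.0]
```

Request:
move_arm --jaw '[0, 0, 5.5, 5.5, 5.5, 5.5, 5.5, 5.5]' --slide '[[0, 0, -6], [0, 0, -6], [-0.5, -2, -5.8], [-1, -5.7, 0], [-1, -5.7, 0], [-1, -5.7, 0], [-1, -5.7, 0], [-1, -5.7, 0]]' --rotation '[[0, 0, 0], [0, 0, 0], [0, 0, 0], [0, 0, 0], [0, 0, 0], [0, 0, 0], [0, 0, 0], [0, 0, 0]]'

```text
t: 4.2
tcp_pos: [524.1, 28.8, 260.6]
eef_rot: [0.001, 0.116, 0.993, 0.0]
ft_force: [-0.2, 0.1, -0.7]
gripper_width: 54.8
```

Run:
```python
from h import *
import pickle
m=vision.camera_model('wrist');w=vision.camera('wrist');m2=vision.camera_model('wrist');t=vision.camera('top')
print(m['tvec'],m2['tvec'])
pickle.dump((m,w),open('w1.pkl','wb'));cv2.imwrite('pics/w1.png',w);cv2.imwrite('pics/t1.png',t)
crop(t,80,180,240,140,3.33,'t_d.png')
s=ctrl.state();print(s['tcp_pos'],s['t'],s['ft_force'])
```

```text
[-149.50485685 -528.45075517  258.1419649 ] [-142.1845     -529.37699183  258.74581588]
[523.9759813   25.2049408  260.52616335] 4.3 [1.17606658 0.16789729 0.07911434]
```

View pics/w1.png

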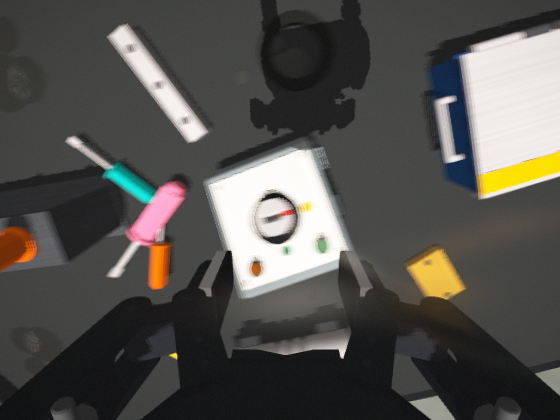

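View pics/t_d.png

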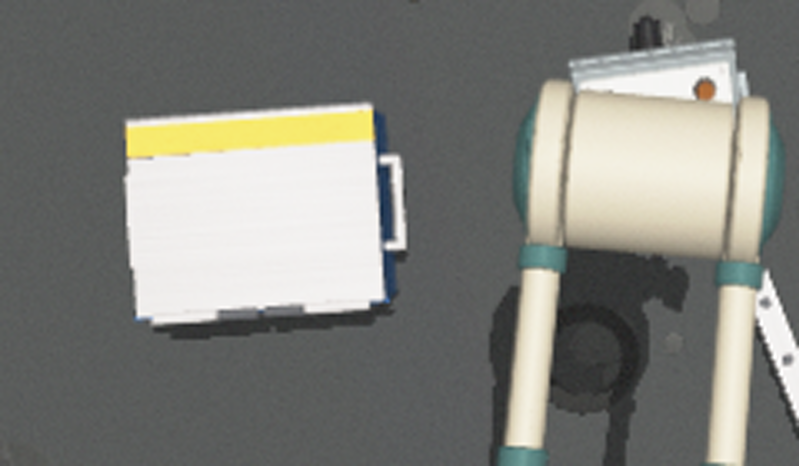

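Run:
```python
from h import *
t=cv2.imread('pics/t1.png')
crop(t,280,170,200,150,4,'t_e.png')
s=vision.camera('scene');cv2.imwrite('pics/s1.png',s);crop(s,60,150,250,220,2.7,'s_c.png')
```

```text
(no output)
```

View pics/t_e.png

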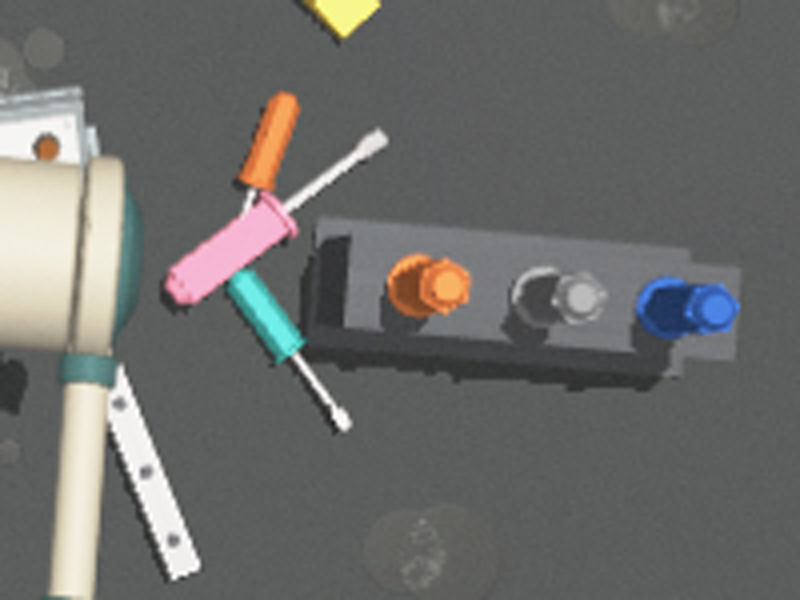

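View pics/s_c.png

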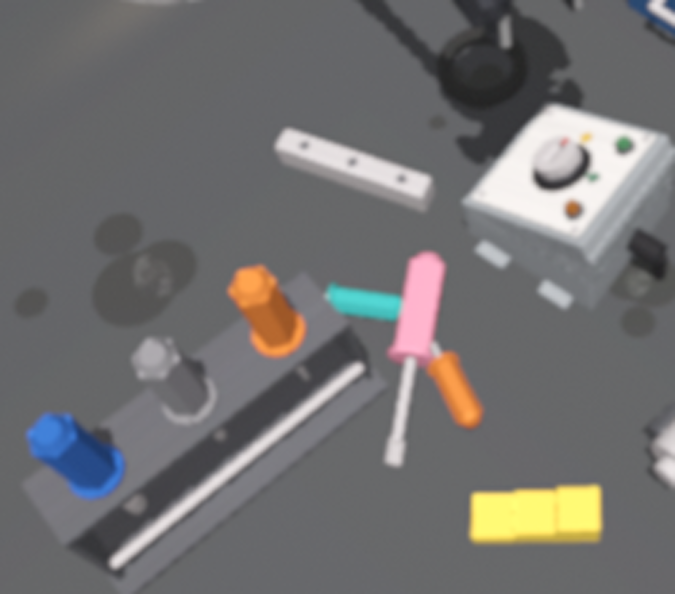

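Run:
```python
from h import *
import pickle
m,w=pickle.load(open('w1.pkl','rb')); crop(w,190,120,180,190,4,'w1z.png'); crop(w,190,130,180,150,4,'w1z.png')
R0,p0=pose(); print(p0)
A=np.array([511,-256,280.]);
w=[(p0+(A-p0)*k/6,None) for k in range(1,7)]+[(A,None)]*2
plan(R0,p0,w)
```

```text
[524.20388172  28.02983222 260.5357514 ]
slide [[-0.91, -4.65, -0.32], [-0.9, -4.65, -0.33], [-0.91, -4.65, -0.32], [-0.9, -4.66, -0.33], [-0.91, -4.65, -0.32], [-0.9, -4.65, -0.33], [-0.0, 0.0, 0.0], [-0.0, 0.0, 0.0]]
rot [[0.0, 0.0, 0.0], [0.0, 0.0, 0.0], [0.0, 0.0, 0.0], [0.0, 0.0, 0.0], [0.0, 0.0, 0.0], [0.0, 0.0, 0.0], [0.0, 0.0, 0.0], [0.0, 0.0, 0.0]]
end [ 511. -256.  280.] [0.119, 0.9929, 0.0, 0.0004]
```

View pics/w1z.png

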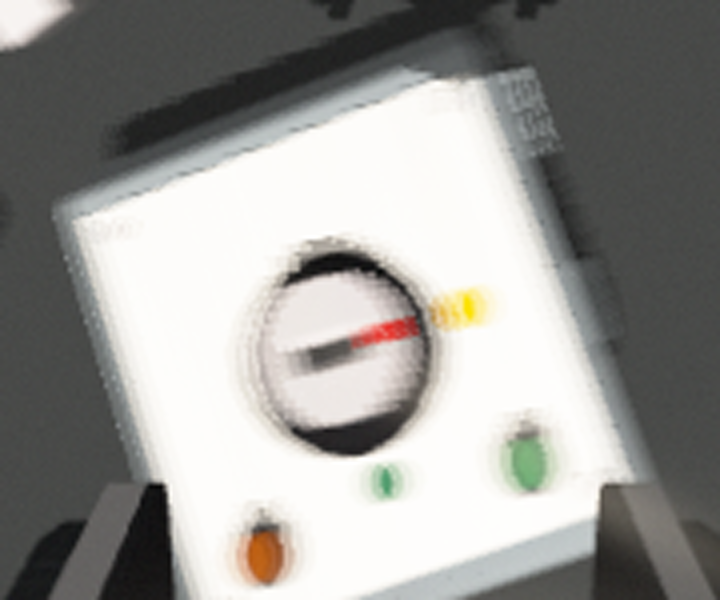

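Request:
move_arm --jaw '[5.5, 5.5, 5.5, 5.5, 5.5, 5.5, 5.5, 5.5]' --slide '[[-0.9, -4.7, -0.3], [-0.9, -4.7, -0.3], [-0.9, -4.7, -0.3], [-0.9, -4.6, -0.3], [-0.9, -4.6, -0.3], [-0.9, -4.6, -0.3], [0, 0, 0], [0, 0, 0]]' --rotation '[[0, 0, 0], [0, 0, 0], [0, 0, 0], [0, 0, 0], [0, 0, 0], [0, 0, 0], [0, 0, 0], [0, 0, 0]]'

```text
t: 5.35
tcp_pos: [512.7, -252.1, 278.0]
eef_rot: [-0.0, 0.116, 0.993, 0.001]
ft_force: [-0.2, 0.4, 1.0]
gripper_width: 55.3
```

Run:
```python
from h import *
import pickle
m=vision.camera_model('wrist');w=vision.camera('wrist')
pickle.dump((m,w),open('w2.pkl','wb'));cv2.imwrite('pics/w2.png',w)
s=ctrl.state();print(s['tcp_pos'],s['t'],s['joint_pos'])
print(proj(m,[[511,-256,220],[511,-256,125]]))
crop(w,200,150,200,150,4,'w2z.png')
```

```text
[ 512.59576278 -251.8054171   278.11902444] 5.4 [-5.79183686e-01  2.48271007e-01  1.42842802e+00  1.17588333e-03
  1.46563877e+00 -1.91783175e+00]
[[279.19813837 222.61722318]
 [280.76399501 190.35746494]]
```

View pics/w2.png

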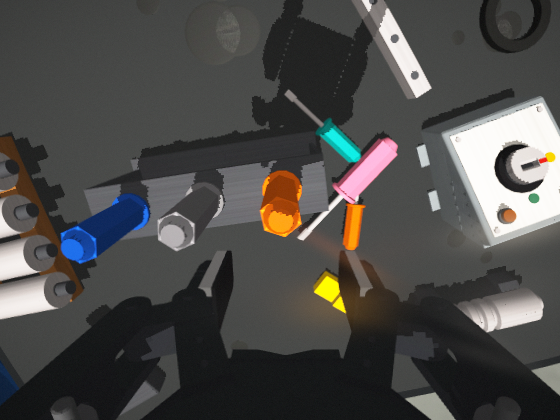

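View pics/w2z.png

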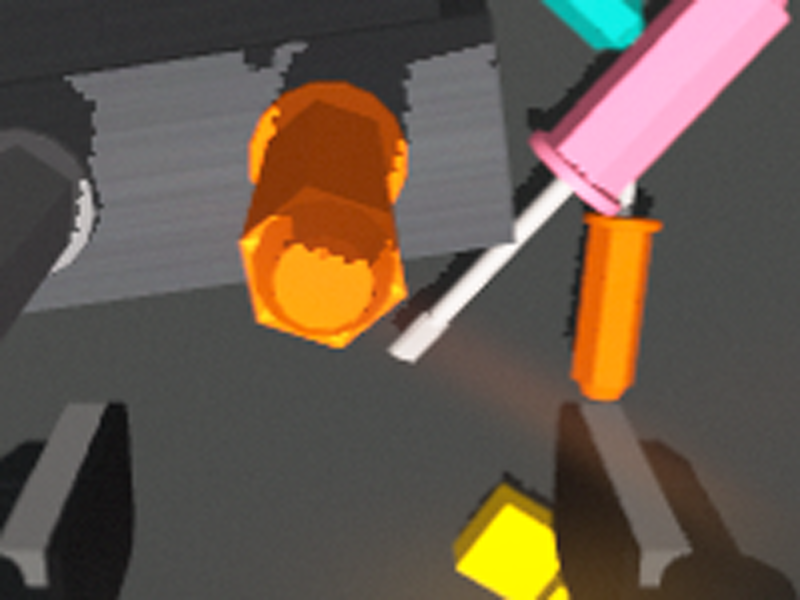

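```bash
cat > hex.py <<'E'
from h import *
import pickle
m,w=pickle.load(open('w2.pkl','rb'))
f=lambda u,v:(200+u/4-.375,150+v/4-.375)
print('end',onz(m,[f(323,288)],220), 'collar ctr?',)
V=np.array([f(*p) for p in [(241,240),(257,322),(338,347),(405,293),(395,212),(310,188)]])
def res(p):
    a=p[2]+np.arange(6)*np.pi/3
    P=np.c_[p[0]+16.17*np.cos(a),p[1]+16.17*np.sin(a),np.full(6,p[3])]
    q=proj(m,P); D=np.linalg.norm(V[:,None]-q[None],axis=2); return D.min(1)
for z0 in (216,):
  for y0 in np.radians([0,15,30,45]):
    r=least_squares(res,[512,-256,y0,216]);print(r.x[:2],np.degrees(r.x[2])%60,r.x[3],r.cost,r.fun.round(2))
E
python3 hex.py
```

```text
end [[ 510.46258623 -255.00560202  220.        ]] collar ctr?
[ 510.56282873 -254.91826842] 56.677900790683175 208.78647475021128 1.564908093419806 [0.37 0.82 0.37 0.63 1.16 0.66]
[ 509.68905814 -254.67439878] 56.67374903375888 211.43237281957042 1.3741402632213167 [0.17 0.56 0.43 0.77 0.89 0.91]
[ 515.8654997  -258.09500534] 26.527813761056933 206.22549983288968 221.85660565471917 [ 5.12  7.42  7.83  3.86 12.78 11.09]
[ 508.63001112 -254.37883587] 56.682484839597485 214.64308312744654 1.7299157176734348 [0.31 0.23 0.66 1.02 0.56 1.23]
```

Run:
```python
from h import *
R0,p0=pose(); print(p0,R0.as_quat())
yh=np.radians(86.7); Rt=R.from_matrix(np.array([[-np.sin(yh),np.cos(yh),0],[np.cos(yh),np.sin(yh),0],[0,0,-1]]).T)
Rt=R.from_matrix(np.column_stack([[np.cos(yh+np.pi/2),np.sin(yh+np.pi/2),0],[np.cos(yh),np.sin(yh),0],[0,0,-1]]))
A=np.array([510.3,-255,278.5])
plan(R0,p0,[(A,Rt),(A,Rt),(A-[0,0,50],Rt),(A-[0,0,90],Rt),(A-[0,0,107],Rt)])
```

```text
[ 512.59576278 -251.8054171   278.11902444] [ 1.15875143e-01  9.93263545e-01  6.89526791e-04 -7.21382980e-05]
slide [[0.15, -0.36, -0.04], [0.0, -0.0, 0.0], [-0.0, -0.0, 5.0], [-0.0, -0.0, 4.0], [-0.0, 0.0, 1.7]]
rot [[0.1, -0.0, -10.0], [-0.0, -0.0, -0.0], [-0.0, -0.0, -0.0], [-0.0, -0.0, -0.0], [-0.0, -0.0, -0.0]]
end [ 510.3 -255.   171.5] [0.0289, 0.9996, -0.0002, -0.0001]
```

Request:
move_arm --jaw '[5.5, 5.5, 5.5, 5.5, 5.5, 5.5, 5.5, 5.5]' --slide '[[0.15, -0.35, 0], [0, 0, 2], [0, 0, 3], [0, 0, 0], [0, 0, 0], [0, 0, 0], [0, 0, 0], [0, 0, 0]]' --rotation '[[0, 0, -10], [0, 0, 0], [0, 0, 0], [0, 0, 0], [0, 0, 0], [0, 0, 0], [0, 0, 0], [0, 0, 0]]'

```text
t: 6.4
tcp_pos: [510.1, -256.7, 228.8]
eef_rot: [0.0, 0.03, 1.0, -0.0]
ft_force: [0.5, 0.3, 0.0]
gripper_width: 54.8
```

Run:
```python
from h import *
import pickle
R0,p0=pose();print(p0,R0.as_quat().round(4))
m=vision.camera_model('wrist');w=vision.camera('wrist')
pickle.dump((m,w),open('w3.pkl','wb'));cv2.imwrite('pics/w3.png',w)
print(pose()[1], pose()[1])
print(proj(m,[[510.4,-255,220],p0+[0,0,-10]]))
```

```text
[ 510.10113983 -256.74997416  228.76738134] [ 2.970e-02  9.996e-01 -2.000e-04  4.000e-04]
[ 509.99749168 -256.71611838  228.58424035] [ 509.99749168 -256.71611838  228.58424035]
[[288.55179374 254.67252654]
 [285.38707561 253.37608534]]
```

View pics/w3.png

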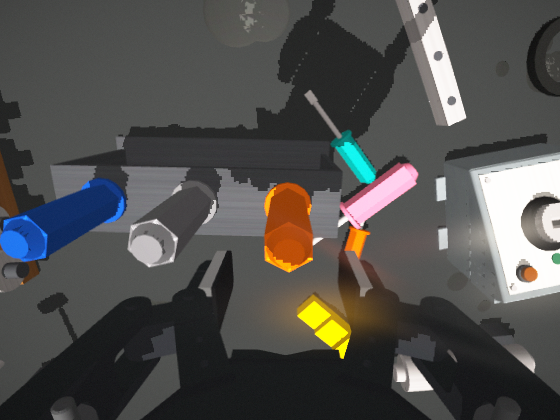

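Run:
```python
from h import *
import pickle
m,w=pickle.load(open('w3.pkl','rb'));crop(w,230,165,133,100,6,'w3z.png')
f=lambda u,v:(230+u/6-.42,165+v/6-.42)
```

```text
(no output)
```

View pics/w3z.png

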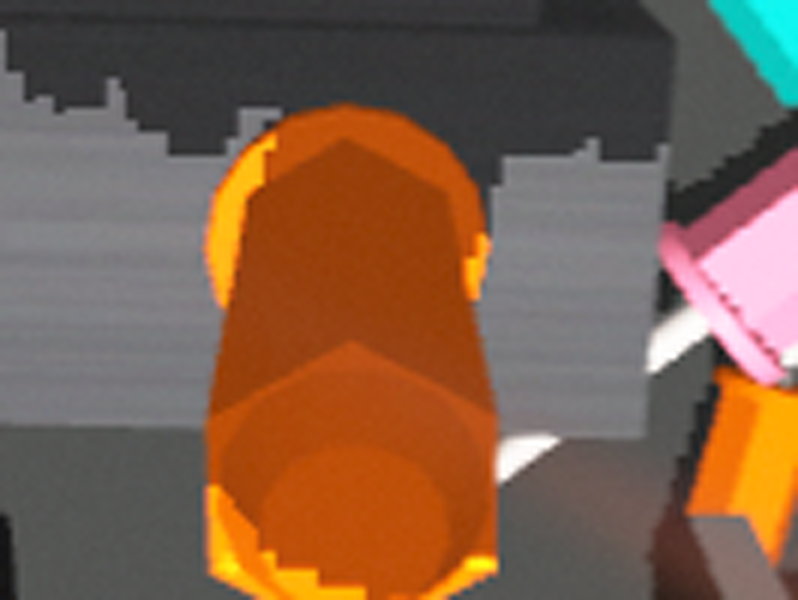

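Request:
move_arm --jaw '[5.5, 5.5, 5.5, 5.5, 0, 0, 0, 0]' --slide '[[0.05, 0.15, 2.9], [0, 0, 2.9], [0, 0, 0], [0, 0, 0], [0, 0, 0], [0, 0, 0], [0, 0, 0], [0, 0, 0]]' --rotation '[[0, 0, 0], [0, 0, 0], [0, 0, 0], [0, 0, 0], [0, 0, 0], [0, 0, 0], [0, 0, 0], [0, 0, 0]]'

```text
t: 7.45
tcp_pos: [510.3, -255.2, 171.7]
eef_rot: [0.001, 0.03, 1.0, -0.0]
ft_force: [-0.2, 2.2, 5.5]
gripper_width: 27.5
```

Request:
move_arm --jaw '[0, 0, 0, 0, 0, 0, 0, 0]' --slide '[[0, 0, -1], [0, 0, -2.5], [0, 0, -3], [0, 0, -3], [0, 0, -3], [0, 0, -2], [0, 0, 0], [0, 0, 0]]' --rotation '[[0, 0, 0], [0, 0, 0], [0, 0, 0], [0, 0, 0], [0, 0, 0], [0, 0, 0], [0, 0, 0], [0, 0, 0]]'

```text
t: 8.45
tcp_pos: [508.9, -254.8, 314.1]
eef_rot: [-0.001, 0.03, 1.0, 0.001]
ft_force: [-0.2, 0.0, -3.3]
gripper_width: 27.3
```

Run:
```python
from h import *
import pickle
R0,p0=pose();print(p0,R0.as_quat().round(4))
m=vision.camera_model('wrist');w=vision.camera('wrist')
pickle.dump((m,w),open('w4.pkl','wb'));cv2.imwrite('pics/w4.png',w)
s=vision.camera('scene');cv2.imwrite('pics/s4.png',s);t=vision.camera('top')
S=vision.camera_model('scene');print(proj(S,[[510,-255,p0[2]-136],[510,-255,p0[2]]]))
q=proj(S,[[510,-255,p0[2]-136]])[0].astype(int);crop(s,q[0]-60,q[1]-60,100,80,7,'s4z.png')
```

```text
[ 508.9148391  -254.77813028  314.07985414] [ 2.970e-02  9.996e-01  6.000e-04 -1.000e-03]
[[157.1169583  262.27650129]
 [138.75645436 230.62969833]]
```

View pics/s4z.png

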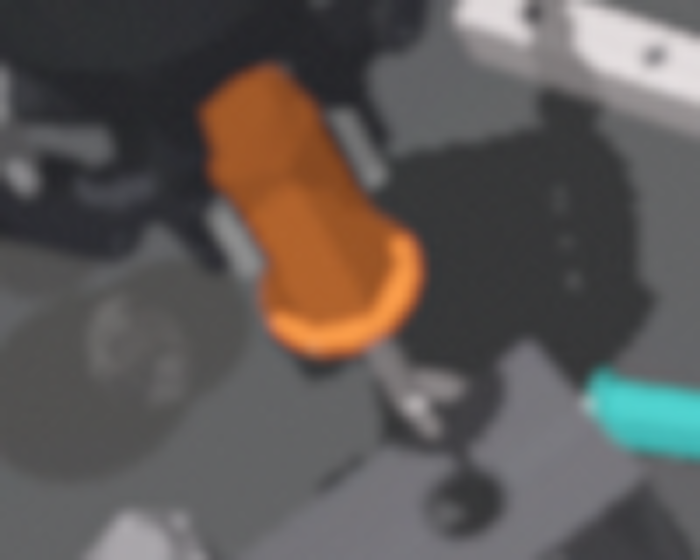

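View pics/w4.png

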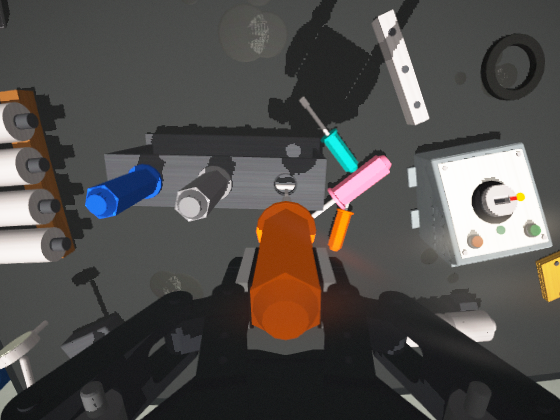

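Run:
```python
from h import *
s=cv2.imread('pics/s4.png');q=(157,262);x,y=q[0]-20,q[1]-20
c=cv2.resize(s[y:y+36,x:x+44],None,fx=18,fy=16,interpolation=cv2.INTER_NEAREST); cv2.imwrite('pics/s4zz.png',c)
S=vision.camera_model('scene');P=np.array([509,-255,178.])
print(proj(S,[P,P+[10,0,0],P+[0,10,0],P+[0,0,20],P+[0,0,90]])-[x,y])
```

```text
[[19.80061798 19.98017635]
 [23.0682101  23.11536698]
 [23.69432752 16.57347831]
 [17.40432146 15.85126674]
 [ 8.21811572  0.0329507 ]]
```

View pics/s4zz.png

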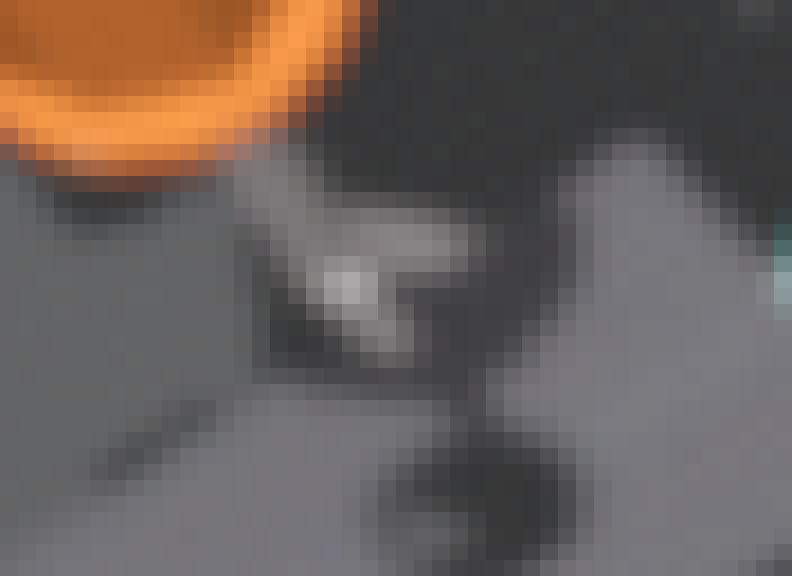

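Run:
```python
from h import *
import pickle
m,w=pickle.load(open('w4.pkl','rb'))
R0=R.from_quat([2.970e-02,9.996e-01,6e-4,-1e-3]);p0=np.array([508.9,-254.8,314.1])
tl=lambda v:p0+R0.apply(v)
print(proj(m,[tl([0,0,136]),tl([6,0,136]),tl([-6,0,136]),tl([0,6,136]),tl([0,0,46])]))
c=cv2.resize(w[165:205,260:315],None,fx=14,fy=14,interpolation=cv2.INTER_CUBIC); cv2.imwrite('pics/w4z.png',c)
```

```text
[[285.17373965 195.28419301]
 [285.17564794 189.23020954]
 [285.17185773 201.26584615]
 [291.39951497 195.28521805]
 [285.26618726 229.71814725]]
```

View pics/w4z.png

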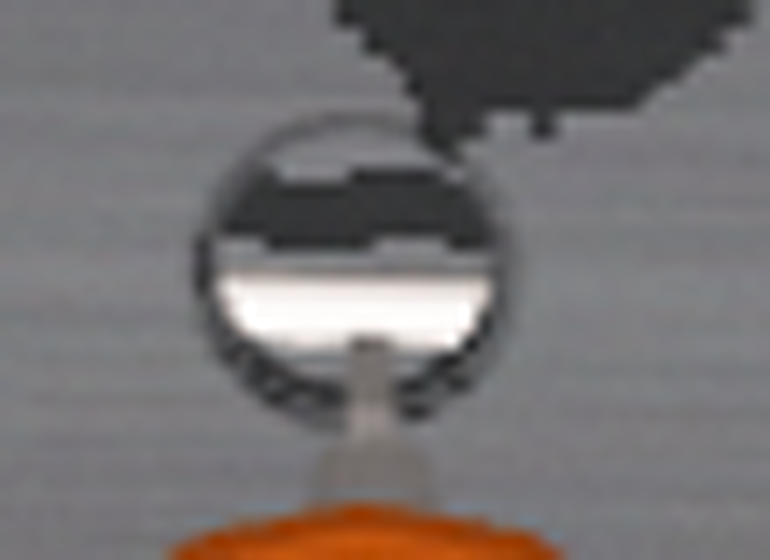

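Run:
```python
from h import *
import pickle
m,w=pickle.load(open('w4.pkl','rb'));crop(w,410,140,140,125,5,'w4b.png')
m,w=pickle.load(open('w2.pkl','rb'));crop(w,420,90,140,160,5,'w2b.png')
```

```text
(no output)
```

View pics/w4b.png

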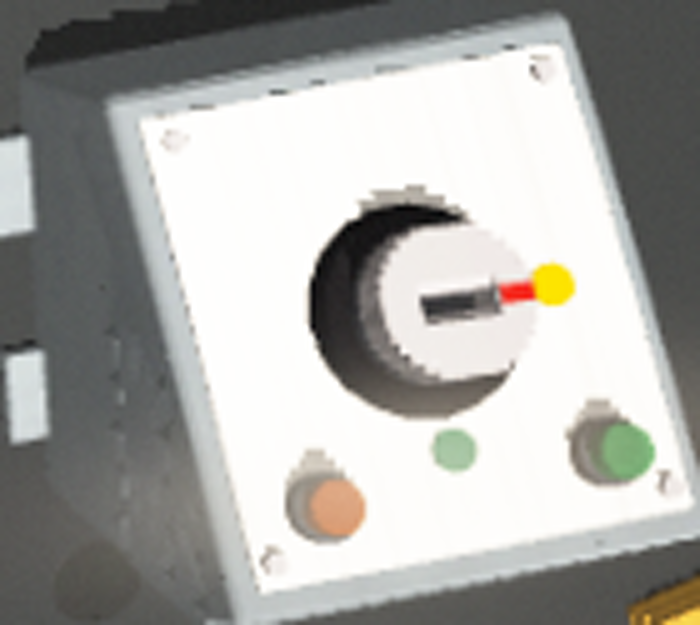

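View pics/w2b.png

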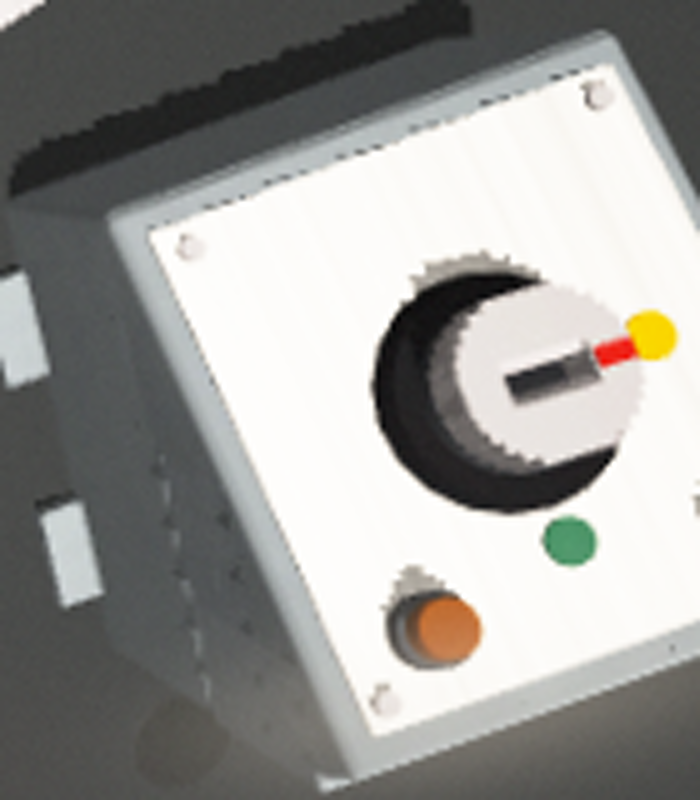

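```bash
cat > box.py <<'E'
src=open('fit.py').read().split('# bin')[0].split("x,r=fit")[0]
exec(src)
import pickle
m4,_=pickle.load(open('w4.pkl','rb'));m2,_=pickle.load(open('w2.pkl','rb'))
a=lambda u,v:(410+u/5-.4,140+v/5-.4); b=lambda u,v:(420+u/5-.4,90+v/5-.4)
w=[(m4,'y',a(553,284)),(m4,'g',a(455,450)),(m4,'slot',a(459,301)),(m2,'y',b(652,335)),(m2,'g',b(570,541)),(m2,'slot',b(554,376))]
for nm,o in (('wrist',w),('all',obs+w),('top',obs)):
    x,r=fit(box,o,[560,0,0.1,90]); print(nm,x.round(3));print(np.abs(r).max().round(2),r.round(1).tolist()); print('slot',box(x,'slot').round(1))
E
python3 box.py
```

```text
wrist [5.56107e+02 1.41060e+01 1.55000e-01 9.28070e+01]
0.71 [[-0.4, -0.1], [0.1, 0.3], [0.7, -0.0], [-0.6, 0.1], [0.3, 0.4], [-0.1, -0.6]]
slot [547.8  12.8 110.9]
all [5.56829e+02 1.47020e+01 1.56000e-01 9.16970e+01]
2.7 [[-0.7, 0.4], [-0.8, 0.3], [-0.7, 1.2], [-0.1, -0.8], [0.6, -0.6], [-2.0, -2.7], [-0.7, 0.2], [-0.1, 0.4], [0.5, 0.2], [-0.9, 0.5], [0.1, 0.6], [-0.3, -0.2]]
slot [548.5  13.4 109.8]
top [5.58976e+02 1.30180e+01 1.74000e-01 9.01150e+01]
1.87 [[0.0, -0.2], [-0.4, -0.4], [0.0, 0.3], [-0.1, 0.4], [0.9, 0.6], [-1.9, -1.3]]
slot [550.7  11.6 108.2]
```

```bash
cat > tgt.py <<'E'
from h import *
from scipy.spatial.transform import Slerp
c,s=np.cos(np.radians(25)),np.sin(np.radians(25))
def Rbox(yaw,turn=0): # tool orientation, turn in deg clockwise
    n=np.array([-s,0,c]);u=np.array([c,0,s]);M=np.column_stack([[0,1,0],u,-n])
    return R.from_euler('z',yaw)*R.from_matrix(M)*R.from_euler('z',turn,degrees=True)
def nrm(yaw): return R.from_euler('z',yaw).apply([-s,0,c])
E
python3 - <<'E'
from tgt import *
slot=np.array([548.5,13.2,110]);yaw=.155
Rt=Rbox(yaw);A=slot+(136+40)*nrm(yaw);R0,p0=pose();print(p0,A)
print((R0.inv()*Rt).magnitude()*57.3)
sl=Slerp([0,1],R.concatenate([R0,Rt])); N=11
f=lambda k:k/N
w=[(p0+(A-p0)*k/N+[0,0,12*np.sin(np.pi*k/N)],sl(k/N)) for k in range(1,N+1)]+[(A,Rt)]*5
plan(R0,p0,w)
E
```

```text
[ 508.99340308 -254.77613122  313.88319193] [475.01089803   1.71708254 269.51017052]
81.04825671934181
slide [[0.45, 2.31, 0.07], [0.72, 2.23, 0.16], [1.0, 2.12, 0.25], [1.25, 1.97, 0.37], [1.51, 1.77, 0.48], [1.72, 1.54, 0.59], [1.92, 1.28, 0.68], [2.09, 0.99, 0.75], [2.2, 0.68, 0.79], [2.3, 0.37, 0.79], [2.35, 0.04, 0.77], [-0.0, 0.0, -0.0], [-0.0, 0.0, -0.0], [-0.0, 0.0, -0.0], [-0.0, 0.0, -0.0], [-0.0, 0.0, -0.0]]
rot [[-1.9, -1.6, 6.9], [-1.9, -1.5, 7.0], [-1.9, -1.6, 6.9], [-1.9, -1.5, 7.0], [-2.0, -1.6, 6.9], [-1.9, -1.5, 7.0], [-1.9, -1.6, 6.9], [-1.9, -1.5, 6.9], [-1.9, -1.6, 7.0], [-1.9, -1.5, 6.9], [-1.9, -1.6, 7.0], [-0.0, 0.0, -0.0], [-0.0, 0.0, -0.0], [-0.0, 0.0, -0.0], [-0.0, 0.0, -0.0], [-0.0, 0.0, -0.0]]
end [475.    1.7 269.5] [0.6351, 0.7416, 0.1642, 0.1405]
```

Request:
move_arm --jaw '[0, 0, 0, 0, 0, 0, 0, 0]' --slide '[[0.45, 2.3, 0.05], [0.7, 2.25, 0.15], [1.0, 2.1, 0.25], [1.25, 2.0, 0.35], [1.5, 1.75, 0.5], [1.7, 1.55, 0.6], [1.9, 1.3, 0.7], [2.1, 1.0, 0.75]]' --rotation '[[-1.9, -1.6, 7], [-1.9, -1.5, 7], [-1.9, -1.6, 7], [-1.9, -1.5, 7], [-1.9, -1.6, 7], [-1.9, -1.5, 7], [-1.9, -1.6, 7], [-1.9, -1.5, 7]]'

```text
t: 9.6
tcp_pos: [485.5, -67.7, 290.8]
eef_rot: [0.107, 0.495, 0.854, 0.124]
ft_force: [-0.4, -0.9, -2.2]
gripper_width: 27.3
```

Request:
move_arm --jaw '[0, 0, 0, 0, 0, 0, 0, 0]' --slide '[[2.2, 0.65, 0.8], [2.3, 0.35, 0.8], [2.35, 0.05, 0.75], [0, 0, 0], [0, 0, 0], [0, 0, 0], [0, 0, 0], [0, 0, 0]]' --rotation '[[-1.9, -1.6, 7], [-1.9, -1.5, 7], [-1.9, -1.6, 7], [0, 0, 0], [0, 0, 0], [0, 0, 0], [0, 0, 0], [0, 0, 0]]'

```text
t: 10.6
tcp_pos: [477.7, 0.8, 270.5]
eef_rot: [0.142, 0.639, 0.738, 0.163]
ft_force: [-0.2, 0.1, -2.2]
gripper_width: 27.0
```

```bash
cat > look.py <<'E'
from tgt import *
import pickle,sys
n=sys.argv[1]
R0,p0=pose();s=ctrl.state();print(s['t'],p0.round(2),R0.as_quat().round(4),s['ft_force'].round(1),s['joint_pos'].round(2),s['gripper_width'])
m=vision.camera_model('wrist');w=vision.camera('wrist');pickle.dump((m,w,R0,p0),open(n+'.pkl','wb'));cv2.imwrite(f'pics/{n}.png',w)
tl=lambda v:p0+R0.apply(v)
t=proj(m,[tl([0,0,136])])[0];print('tip px',t, 'axis err to box deg',np.degrees((R0.inv()*Rbox(.155)).as_rotvec()))
x=int(np.clip(t[0]-50,0,460));y=int(np.clip(t[1]-50,0,345));crop(w,x,y,100,75,8,n+'z.png');print('crop',x,y)
E
python3 look.py w5
```

```text
10.6 [477.67   0.84 270.45] [0.639  0.7382 0.1632 0.1418] [-0.2  0.1 -2.2] [-0.28 -0.12  1.94  0.22  0.93 -0.52] 26.9566569389032
tip px [284.77840845 195.91221665] axis err to box deg [-0.0305106   0.31967444 -0.56922136]
crop 234 145
```

View pics/w5.png

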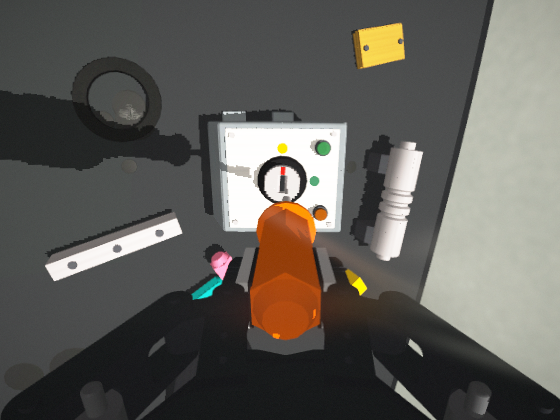

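View pics/w5z.png

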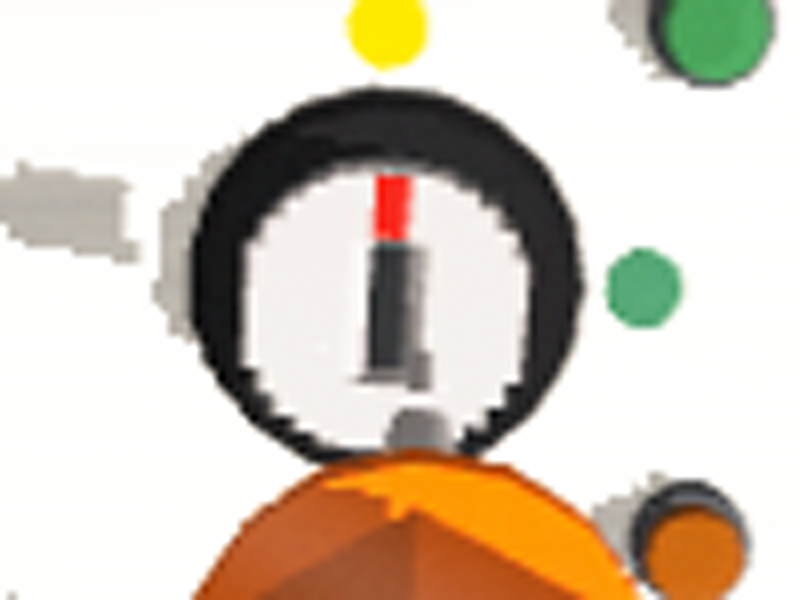

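```bash
cat > box2.py <<'E'
src=open('box.py').read().split("for nm,o")[0]
exec(src)
m5,_,R5,p5=pickle.load(open('w5.pkl','rb'))
e=lambda u,v:(234+u/8-.44,145+v/8-.44)
o5=[(m5,'y',e(388,28)),(m5,'g',e(644,288)),(m5,'slot',e(396,310))]
for nm,o in (('5',o5),('wrist',w+o5+o5)):
    x,r=fit(box,o,[560,0,0.1,90]); print(nm,x.round(3));print(np.abs(r).max().round(2),r.round(1).tolist()); S_=box(x,'slot');print('slot',S_.round(1),'in tool',R5.inv().apply(S_-p5).round(2))
    from tgt import Rbox
    print('rot err',np.degrees((R5.inv()*Rbox(x[2])).as_rotvec()).round(2))
E
python3 box2.py
```

```text
5 [5.59727e+02 1.41160e+01 1.40000e-01 8.57420e+01]
0.61 [[0.6, 0.1], [0.0, -0.5], [-0.6, 0.4]]
slot [551.4  12.9 103.9] in tool [  1.56  -2.64 182.53]
rot err [-0.03 -0.05  0.21]
wrist [5.56413e+02 1.48450e+01 1.46000e-01 9.19740e+01]
0.89 [[-0.4, 0.2], [-0.1, 0.2], [0.8, -0.0], [-0.6, 0.4], [0.1, 0.4], [0.1, -0.6], [0.1, -0.3], [0.4, -0.4], [-0.9, 0.8], [0.1, -0.3], [0.4, -0.4], [-0.9, 0.8]]
slot [548.1  13.6 110.1] in tool [  2.7   -2.89 175.54]
rot err [-0.03  0.11 -0.12]
```

Request:
move_arm --jaw '[0, 0, 0, 0, 0, 0, 0, 0]' --slide '[[0.2, -0.35, 1.4], [0, 0, 1.4], [0, 0, 0], [0, 0, 0], [0, 0, 0], [0, 0, 0], [0, 0, 0], [0, 0, 0]]' --rotation '[[0, 0, 0], [0, 0, 0], [0, 0, 0], [0, 0, 0], [0, 0, 0], [0, 0, 0], [0, 0, 0], [0, 0, 0]]'

```text
t: 11.65
tcp_pos: [485.6, 4.6, 243.7]
eef_rot: [0.142, 0.639, 0.738, 0.163]
ft_force: [0.6, 0.8, -0.9]
gripper_width: 27.3
```

```bash
python3 look.py w6
python3 - <<'E'
from h import *
s=vision.camera('scene');cv2.imwrite('pics/s6.png',s);crop(s,215,150,120,90,6.6,'s6z.png')
E
```

```text
11.65 [485.65   4.59 243.66] [0.6388 0.7384 0.1633 0.1418] [ 0.6  0.8 -0.9] [-0.26 -0.09  1.98  0.22  0.86 -0.52] 27.33435318378102
tip px [284.730187   195.89479938] axis err to box deg [-0.01505845  0.30268771 -0.53897668]
crop 234 145
```

View pics/w6z.png

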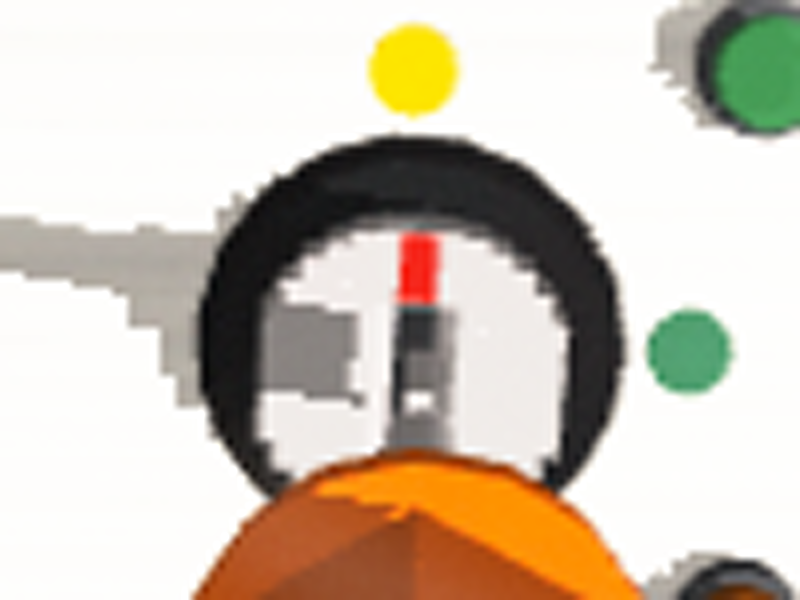

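View pics/s6z.png

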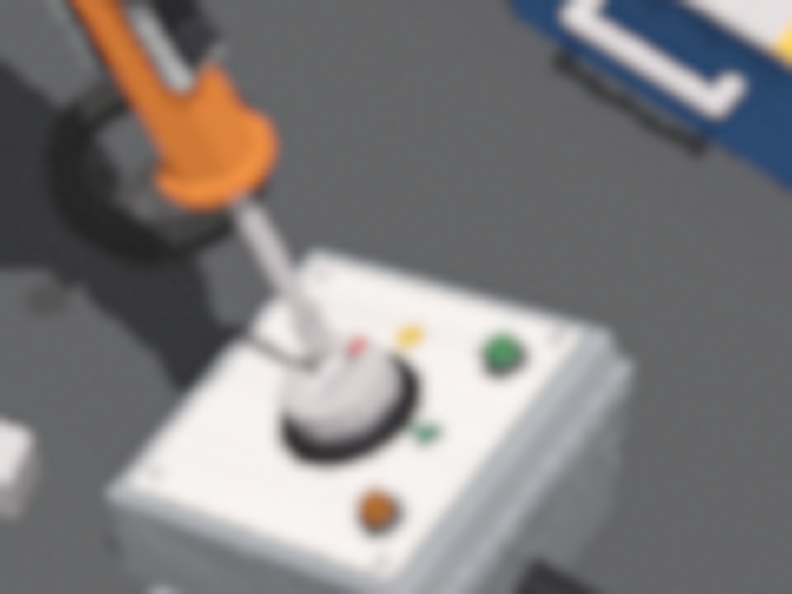

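Run:
```python
from tgt import *
import pickle
m,w,R0,p0=pickle.load(open('w6.pkl','rb'));e=lambda u,v:(234+u/8-.44,145+v/8-.44)
def at(uv,z):
    C,D=ray(m,[uv]);C=R0.inv().apply(C-p0);D=R0.inv().apply(D[0]);return (C+D*(z-C[2])/D[2]).round(2)
print('blade near corner',at(e(421,355),136))
for d in (12,15,18): print(d,'slot end',at(e(424,303),136+d),'head L/R',at(e(255,370),136+d),at(e(571,370),136+d),'ptr',at(e(420,233),136+d))
# yellow and green at face plane = slot -20
for z in (168,171,174): print(z,'yel',at(e(414,69),z),'grn',at(e(689,352),z))
```

```text
blade near corner [  6.89   1.4  136.  ]
12 slot end [ 10.59   1.8  148.  ] head L/R [  2.05 -19.31 148.  ] [  2.04  20.19 148.  ] ptr [ 19.38   1.3  148.  ]
15 slot end [  9.93   1.82 151.  ] head L/R [  1.29 -19.52 151.  ] [  1.29  20.4  151.  ] ptr [ 18.81   1.31 151.  ]
18 slot end [  9.27   1.83 154.  ] head L/R [  0.54 -19.72 154.  ] [  0.54  20.6  154.  ] ptr [ 18.24   1.32 154.  ]
168 yel [ 36.99   0.58 168.  ] grn [ -0.49  37.26 168.  ]
171 yel [ 36.63   0.58 171.  ] grn [ -1.22  37.61 171.  ]
174 yel [ 36.26   0.58 174.  ] grn [ -1.95  37.97 174.  ]
```

Request:
move_arm --jaw '[0, 0, 0, 0, 0, 0, 0, 0]' --slide '[[-0.1, -0.05, 0.5], [0, 0, 0.5], [0, 0, 0.4], [0, 0, 0.4], [0, 0, 0.2], [0, 0, 0], [0, 0, 0], [0, 0, 0]]' --rotation '[[0, 0, 0], [0, 0, 0], [0, 0, 0], [0, 0, 0], [0, 0, 0], [0, 0, 0], [0, 0, 0], [0, 0, 0]]'

```text
t: 12.75
tcp_pos: [493.8, 4.7, 225.4]
eef_rot: [0.142, 0.639, 0.738, 0.163]
ft_force: [1.0, -0.8, -1.9]
gripper_width: 27.1
```

```bash
python3 look.py w7
```

```text
12.75 [493.75   4.72 225.4 ] [0.6387 0.7384 0.1634 0.1419] [ 1.  -0.8 -1.9] [-0.25 -0.06  2.    0.23  0.8  -0.53] 27.106794000356352
tip px [284.72213503 195.89919164] axis err to box deg [-0.00644913  0.30619201 -0.53425576]
crop 234 145
```

View pics/w7z.png

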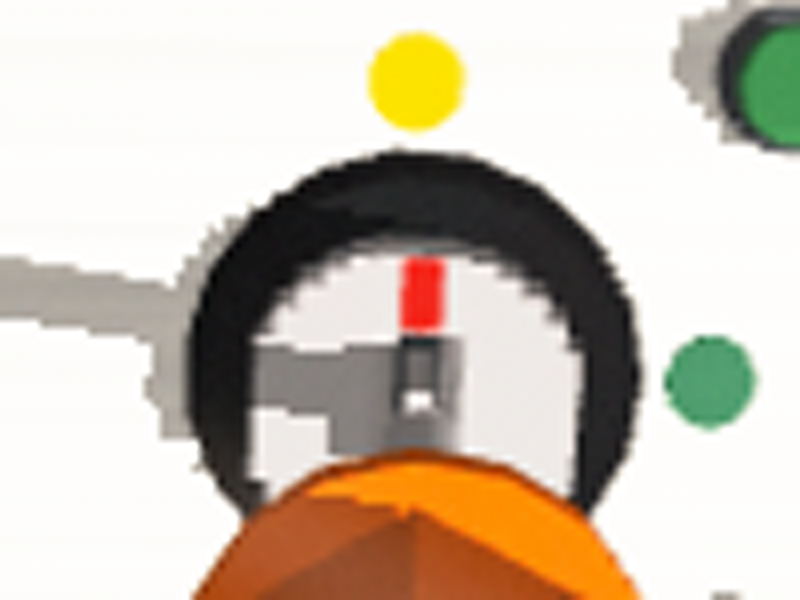

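Request:
move_arm --jaw '[0, 0, 0, 0, 0, 0, 0, 0]' --slide '[[0, 0, 0.3], [0, 0, 0.3], [0, 0, 0.2], [0, 0, 0.2], [0, 0, 0], [0, 0, 0], [0, 0, 0], [0, 0, 0]]' --rotation '[[0, 0, 0], [0, 0, 0], [0, 0, 0], [0, 0, 0], [0, 0, 0], [0, 0, 0], [0, 0, 0], [0, 0, 0]]'

```text
t: 13.8
tcp_pos: [497.9, 5.3, 217.1]
eef_rot: [0.142, 0.638, 0.738, 0.163]
ft_force: [-6.1, -1.1, 8.3]
gripper_width: 27.3
```

```bash
python3 look.py w8
```

```text
13.8 [497.93   5.28 217.12] [0.6385 0.7385 0.1634 0.1423] [-6.1 -1.1  8.3] [-0.25 -0.04  2.01  0.23  0.78 -0.53] 27.329521508246202
tip px [284.71316278 195.88329447] axis err to box deg [ 0.02940916  0.32576769 -0.50168512]
crop 234 145
```

View pics/w8z.png

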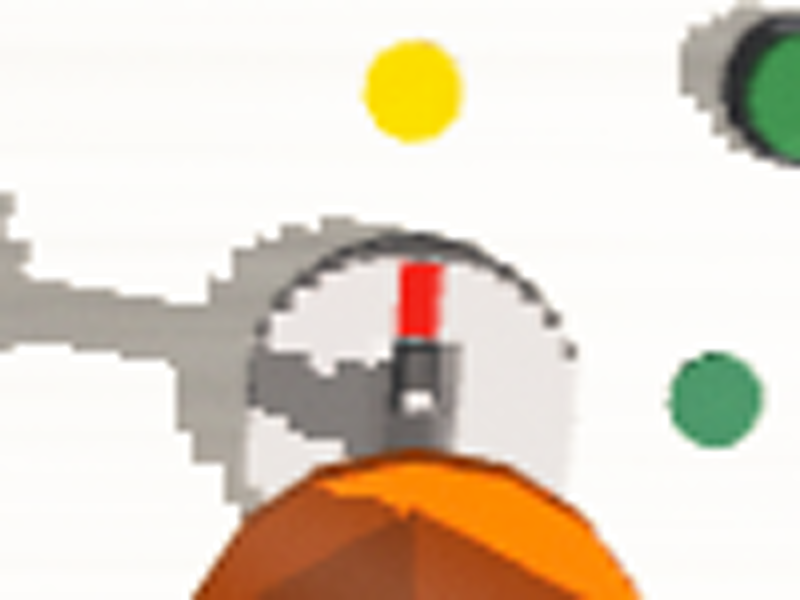

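Run:
```python
from tgt import *
import pickle
e=lambda u,v:(234+u/8-.44,145+v/8-.44)
for f,Y,G in (('w6',(414,69),(689,352)),('w7',(416,82),(710,382)),('w8',(413,91),(716,400))):
    m,w,R0,p0=pickle.load(open(f+'.pkl','rb'))
    def at(uv,z):
        C,D=ray(m,[uv]);C=R0.inv().apply(C-p0);D=R0.inv().apply(D[0]);return (C+D*(z-C[2])/D[2])
    Z=np.linspace(130,190,601);dd=[np.linalg.norm(at(e(*Y),z)-at(e(*G),z)) for z in Z];z=Z[np.argmin(np.abs(np.array(dd)-52.33))]
    y,g=at(e(*Y),z),at(e(*G),z);a=np.degrees(np.arctan2(*(g-y)[[1,0]]))
    c=(y+g)/2 + 0; # centre: right angle corner
    v=(g-y)/2; corner=c+np.array([-v[1],v[0],0])
    print(f,'face z',z.round(1),'mouth z at rest',(z-20).round(1),y.round(1),g.round(1),'angle(135=aligned)',a.round(1),'centre',corner.round(2), 'alt',(c+np.array([v[1],-v[0],0])).round(2))
st=[ctrl.state()['ft_force'] for _ in range(3)];print(st)
```

```text
w6 face z 167.3 mouth z at rest 147.3 [ 37.1   0.6 167.3] [ -0.3  37.2 167.3] angle(135=aligned) 135.6 centre [8.000e-02 1.700e-01 1.673e+02] alt [ 36.68  37.58 167.3 ]
w7 face z 147.2 mouth z at rest 127.2 [ 38.    0.8 147.2] [  0.7  37.5 147.2] angle(135=aligned) 135.4 centre [  0.97   0.55 147.2 ] alt [ 37.7   37.82 147.2 ]
w8 face z 138.0 mouth z at rest 118.0 [ 38.1   0.5 138. ] [  0.8  37.2 138. ] angle(135=aligned) 135.4 centre [  1.07   0.18 138.  ] alt [ 37.8   37.47 138.  ]
[array([-5.82729932, -0.39151268,  8.36073809]), array([-5.82729932, -0.39151268,  8.36073809]), array([-5.82729932, -0.39151268,  8.36073809])]
```

Request:
move_arm --jaw '[0, 0, 0, 0, 0, 0, 0, 0]' --slide '[[0.01, -0.015, 0], [0.01, -0.015, 0], [0.01, -0.015, 0], [0.01, -0.015, 0], [0.01, -0.015, 0], [0.01, -0.015, 0], [0.01, -0.015, 0], [0.01, -0.015, 0]]' --rotation '[[0, 0, 10], [0, 0, 10], [0, 0, 10], [0, 0, 10], [0, 0, 10], [0, 0, 10], [0, 0, 10], [0, 0, 10]]'

```text
t: 14.85
tcp_pos: [497.1, 6.8, 216.8]
eef_rot: [0.003, 0.964, 0.153, 0.217]
ft_force: [-6.3, 0.0, 7.7]
gripper_width: 27.3
```

```bash
python3 look.py w9
python3 - <<'E'
from tgt import *
s=ctrl.state();m=s['moment'];print(m,m@nrm(.15), s['ft_force']@nrm(.15), np.degrees((Rbox(.15).inv()*pose()[0]).as_rotvec()))
sc=vision.camera('scene');crop(sc,215,150,120,90,6.6,'s9z.png')
E
```

```text
14.85 [497.14   6.83 216.81] [0.9643 0.1526 0.2165 0.0029] [-6.3  0.   7.7] [-0.25 -0.04  2.01  0.23  0.78  0.88] 27.279570758015996
tip px [285.08152856 196.47708182] axis err to box deg [  0.20377426   0.22121473 -80.83964102]
crop 235 146
[0.14386727 0.80425848 0.16826793] 0.041591154740745574 9.608821873452762 [-0.1243575  -0.11699747 80.82784726]
```

View pics/w9z.png

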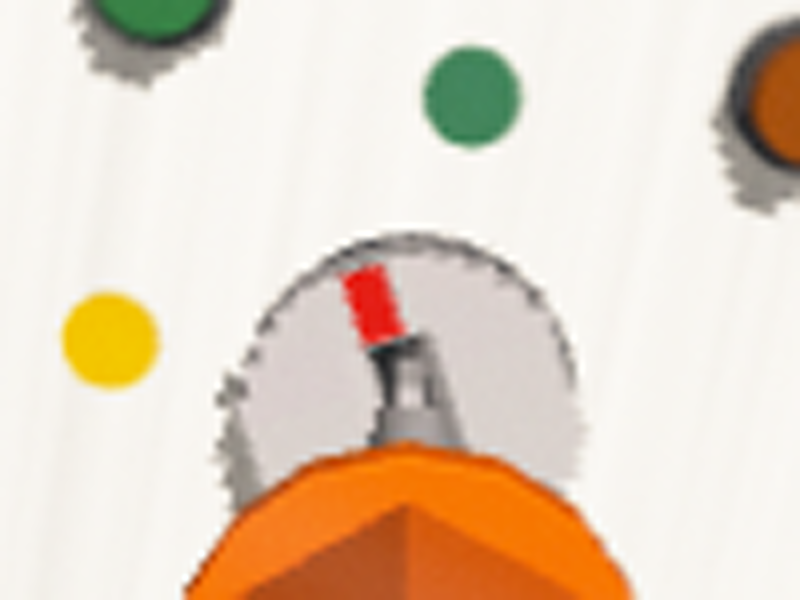

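View pics/s9z.png

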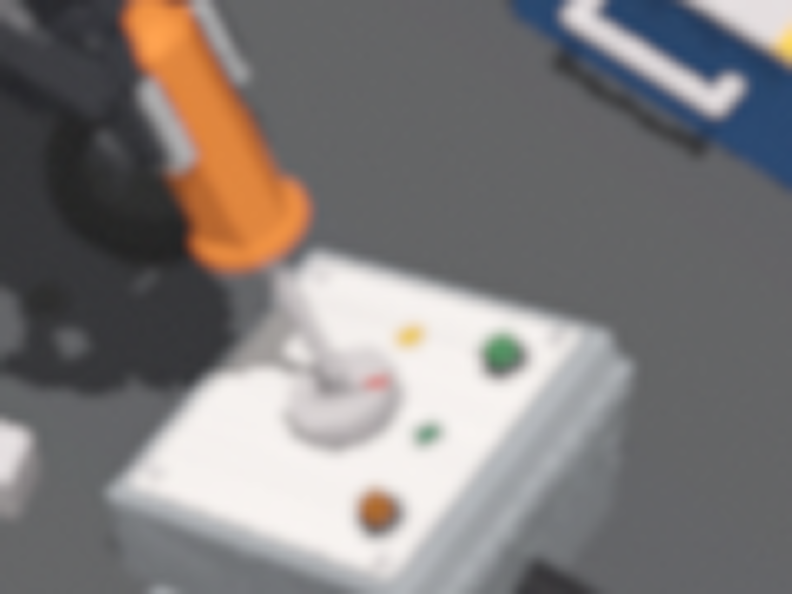

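Request:
move_arm --jaw '[0, 0, 0, 0, 0, 0, 0, 0]' --slide '[[0.01, -0.01, 0], [0, -0.01, 0], [0.01, -0.01, 0], [0, -0.01, 0], [0, 0, 0], [0, 0, 0], [0, 0, 0], [0, 0, 0]]' --rotation '[[0, 0, 6], [0, 0, 6], [0, 0, 5], [0, 0, 4], [0, 0, 3], [0, 0, 2], [0, 0, 0], [0, 0, 0]]'

```text
t: 15.95
tcp_pos: [497.4, 7.1, 217.0]
eef_rot: [-0.045, 0.974, -0.065, 0.212]
ft_force: [-6.1, 0.4, 7.8]
gripper_width: 27.6
```

```bash
python3 look.py w10
python3 - <<'E'
from tgt import *
s=ctrl.state();m=s['moment'];print(m,m@nrm(.15), s['ft_force']@nrm(.15), np.degrees((Rbox(.15).inv()*pose()[0]).as_rotvec()))
E
```

```text
15.95 [497.39   7.12 216.98] [ 0.974  -0.0655  0.2119 -0.0451] [-6.1  0.4  7.8] [-0.25 -0.04  2.01  0.23  0.78  1.33] 27.59192610408383
tip px [285.31759946 196.54739045] axis err to box deg [   0.29486741    0.17966417 -106.50615086]
crop 235 146
[0.12022466 0.78957601 0.14205848] 0.028644203027943526 9.350926808745887 [-1.84879301e-01 -9.14466544e-02  1.06245844e+02]
```

View pics/w10z.png

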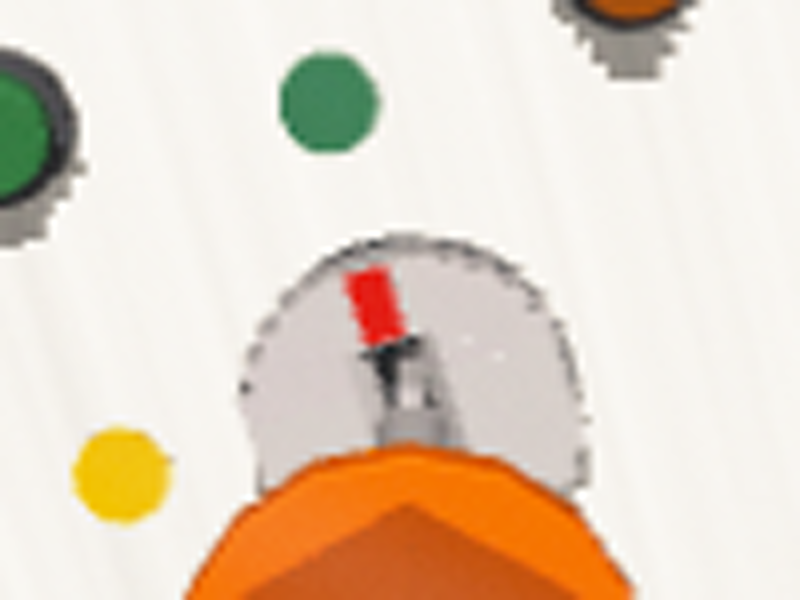

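```bash
cat > ang.py <<'E'
from tgt import *
import pickle
def ang(f,ox,oy,Y,G,P1,P2,zf=138,zm=123):
    m,w,R0,p0=pickle.load(open(f+'.pkl','rb'));e=lambda u:(ox+u[0]/8-.44,oy+u[1]/8-.44)
    def at(uv,z):
        C,D=ray(m,[uv]);C=R0.inv().apply(C-p0);D=R0.inv().apply(D[0]);return (C+D*(z-C[2])/D[2])
    y,g=at(e(Y),zf),at(e(G),zf);p=at(e(P1),zm)-at(e(P2),zm)
    v=g-y; b=np.degrees(np.arctan2(v[1],v[0])); a=np.degrees(np.arctan2(p[1],p[0]))
    # aligned: y-dir at b-135; clockwise(+ about tool z)
    print(f,'box y in tool',(b-135).round(1),'ptr',a.round(1),'switch angle',(a-(b-135)).round(1),'dist',np.linalg.norm(v).round(1))
ang('w8',234,145,(413,91),(716,400),(421,263),(418,337))
ang('w9',235,146,(111,340),(472,96),(363,270),(390,342))
ang('w10',235,146,(122,475),(329,102),(367,270),(390,342))
E
python3 ang.py
```

```text
w8 box y in tool 0.4 ptr 2.2 switch angle 1.8 dist 52.3
w9 box y in tool -79.1 ptr -20.0 switch angle 59.2 dist 52.2
w10 box y in tool -105.5 ptr -17.2 switch angle 88.3 dist 52.4
```

Request:
move_arm --jaw '[0, 0, 0, 0, 0, 0, 0, 0]' --slide '[[0, 0, 0], [0, 0, 0], [0, 0, 0], [0, 0, 0], [0, 0, 0], [0, 0, 0], [0, 0, 0], [0, 0, 0]]' --rotation '[[0, 0, 1], [0, 0, 1], [0, 0, 1], [0, 0, 1], [0, 0, 0], [0, 0, 0], [0, 0, 0], [0, 0, 0]]'

```text
t: 17.0
tcp_pos: [497.5, 7.2, 217.1]
eef_rot: [-0.053, 0.971, -0.099, 0.21]
ft_force: [-5.6, 0.7, 8.4]
gripper_width: 27.3
```

```bash
python3 look.py w11
python3 - <<'E'
from tgt import *
s=ctrl.state();m=s['moment'];print(m,m@nrm(.15), s['ft_force']@nrm(.15), np.degrees((Rbox(.15).inv()*pose()[0]).as_rotvec()))
E
```

```text
17.0 [497.47   7.16 217.08] [ 0.9711 -0.0994  0.2103 -0.0525] [-5.6  0.7  8.4] [-0.25 -0.04  2.01  0.23  0.78  1.4 ] 27.32656026443241
tip px [285.37003497 196.48666887] axis err to box deg [   0.31283783    0.15780786 -110.49892128]
crop 235 146
[0.0964729  0.74628845 0.21645215] 0.10872681938710167 9.38649771817163 [-1.93136787e-01 -7.63295214e-02  1.10240015e+02]
```

View pics/w11z.png

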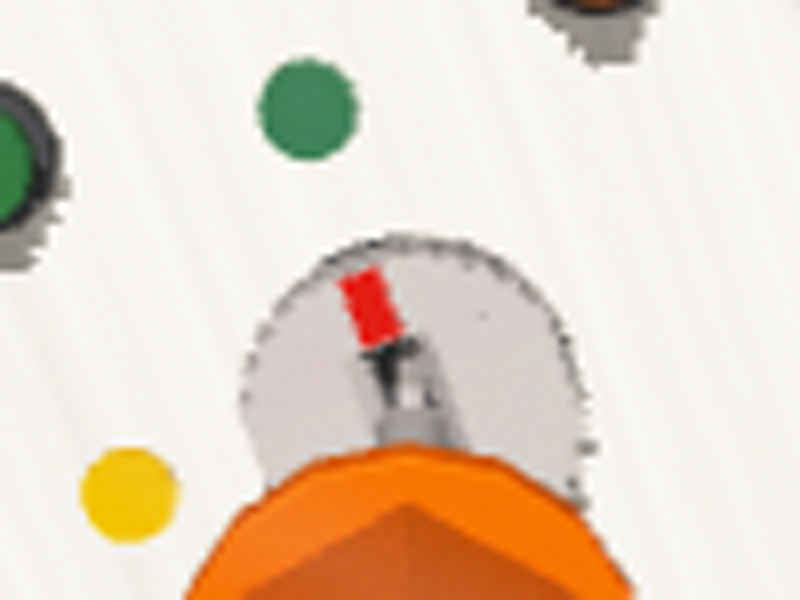

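Run:
```python
exec(open('ang.py').read().split("ang('w8'")[0])
ang('w11',235,146,(130,495),(308,109),(359,272),(387,342))
ang('w10',235,146,(122,475),(329,102),(367,270),(390,342))
```

```text
w11 box y in tool -109.6 ptr -21.2 switch angle 88.5 dist 52.4
w10 box y in tool -105.5 ptr -17.2 switch angle 88.3 dist 52.4
```

Request:
move_arm --jaw '[0, 0, 0, 0, 0, 0, 0, 0]' --slide '[[0, 0, 0], [0, 0, 0], [0, 0, -0.5], [0, 0, -0.7], [0, 0, -1], [0, 0, -1.5], [0, 0, -1.5], [0, 0, 0]]' --rotation '[[0, 0, -4], [0, 0, -4], [0, 0, 0], [0, 0, 0], [0, 0, 0], [0, 0, 0], [0, 0, 0], [0, 0, 0]]'

```text
t: 18.05
tcp_pos: [476.0, 3.5, 264.4]
eef_rot: [-0.037, 0.976, -0.032, 0.214]
ft_force: [0.3, 0.2, -1.3]
gripper_width: 27.2
```

```bash
python3 look.py w12
python3 - <<'E'
from h import *
sc=vision.camera('scene');crop(sc,215,150,120,90,6.6,'s12z.png');cv2.imwrite('pics/s12.png',sc)
E
```

```text
18.05 [476.02   3.53 264.35] [ 0.9756 -0.0318  0.2141 -0.0373] [ 0.3  0.2 -1.3] [-0.27 -0.12  1.95  0.22  0.91  1.27] 27.162759763814133
tip px [285.27231393 196.50900169] axis err to box deg [   0.39970656    0.16852335 -102.53232093]
crop 235 146
```

View pics/w12z.png

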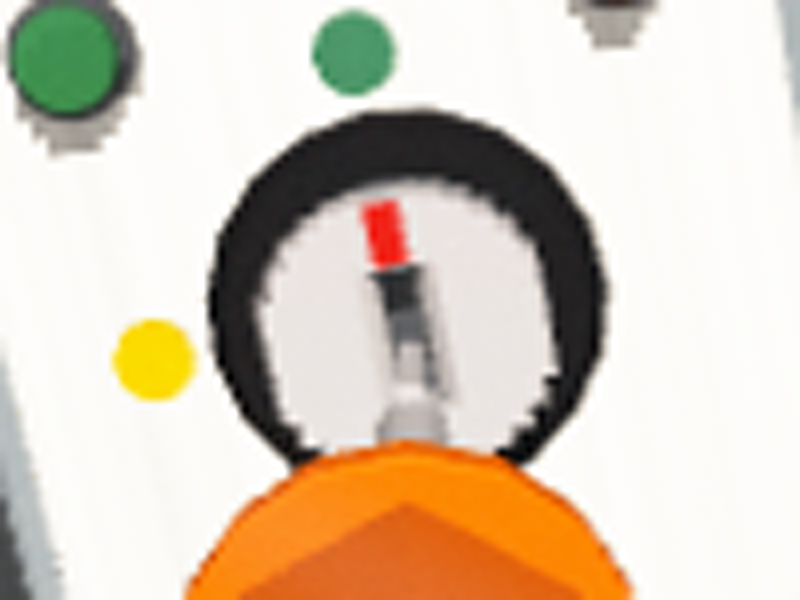

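View pics/s12z.png

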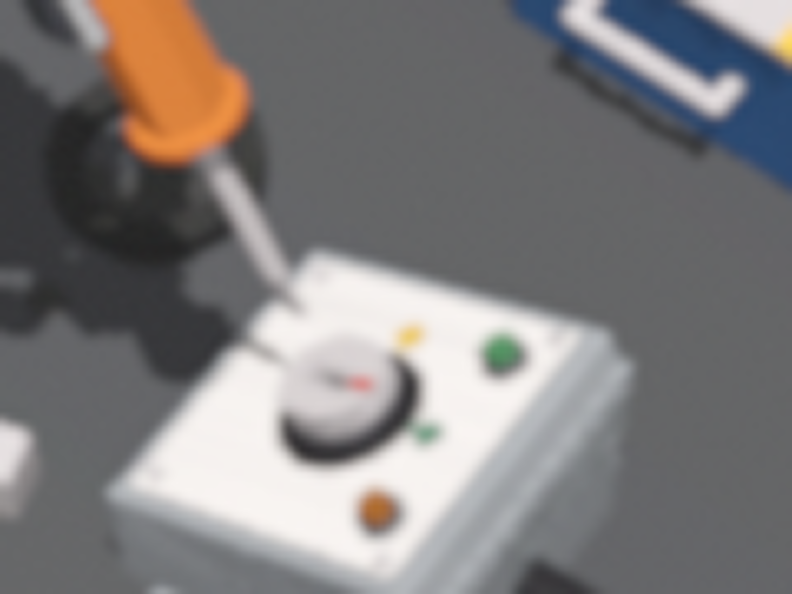

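Run:
```python
exec(open('ang.py').read().split("ang('w8'")[0])
for zf in (188,190,192): ang('w12',235,146,(154,360),(354,53),(382,203),(393,266),zf,zf-20)
# slot line: 
for zf in (190,): ang('w12',235,146,(154,360),(354,53),(382,203),(420,395),zf,zf-20)
```

```text
w12 box y in tool -101.5 ptr -9.6 switch angle 91.8 dist 52.0
w12 box y in tool -101.5 ptr -9.6 switch angle 91.8 dist 52.3
w12 box y in tool -101.5 ptr -9.6 switch angle 91.8 dist 52.6
w12 box y in tool -101.5 ptr -10.9 switch angle 90.5 dist 52.3
```

Run:
```python
from tgt import *
yh=np.radians(86.7-180)
Rt=R.from_matrix(np.column_stack([[np.cos(yh+np.pi/2),np.sin(yh+np.pi/2),0],[np.cos(yh),np.sin(yh),0],[0,0,-1]]))
A=np.array([509.5,-255,314.]);R0,p0=pose();print(p0,np.degrees((R0.inv()*Rt).as_rotvec()))
N=7
sl=Slerp([0,1],R.concatenate([R0,Rt]))
w=[(p0+(A-p0)*k/N+[0,0,25*np.sin(np.pi*k/N)],sl(min(1,k/5))) for k in range(1,N+1)]+[(A,Rt)]
plan(R0,p0,w)
```

```text
[475.46946995   3.79700118 262.8422828 ] [ -5.0574502  -24.43588558  -0.42583935]
slide [[1.48, 3.5, -1.66], [1.26, 3.54, -1.53], [1.02, 3.6, -1.18], [0.83, 3.64, -0.73], [0.72, 3.65, -0.26], [0.7, 3.66, 0.14], [0.7, 3.67, 0.36], [0.0, -0.0, 0.0]]
rot [[-1.0, -4.9, -0.1], [-1.0, -4.9, -0.1], [-1.0, -4.9, -0.1], [-1.0, -4.9, -0.0], [-1.1, -4.8, -0.1], [0.0, -0.0, -0.0], [0.0, -0.0, -0.0], [0.0, -0.0, -0.0]]
end [ 509.5 -255.   314. ] [0.9996, -0.0289, 0.0003, 0.0004]
```

Request:
move_arm --jaw '[0, 0, 0, 0, 0, 0, 0, 0]' --slide '[[1.5, 3.5, -1.7], [1.25, 3.55, -1.5], [1.0, 3.6, -1.2], [0.85, 3.65, -0.75], [0.7, 3.65, -0.25], [0.7, 3.65, 0.15], [0.7, 3.65, 0.35], [0, 0, 0]]' --rotation '[[-1, -4.9, -0.1], [-1, -4.9, -0.1], [-1, -4.9, -0.1], [-1, -4.9, 0], [-1, -4.8, -0.1], [0, 0, 0], [0, 0, 0], [0, 0, 0]]'

```text
t: 19.15
tcp_pos: [510.0, -257.5, 312.3]
eef_rot: [-0.001, 1.0, -0.03, -0.0]
ft_force: [0.1, 1.0, -1.8]
gripper_width: 27.2
```

Request:
move_arm --jaw '[0, 0, 0, 0, 0, 0, 0, 0]' --slide '[[0, 0, 0], [0, 0, 0], [0, 0, 0], [0, 0, 0], [0, 0, 0], [0, 0, 0], [0, 0, 0], [0, 0, 0]]' --rotation '[[0, 0, 0], [0, 0, 0], [0, 0, 0], [0, 0, 0], [0, 0, 0], [0, 0, 0], [0, 0, 0], [0, 0, 0]]'

```text
t: 20.15
tcp_pos: [509.4, -254.9, 314.6]
eef_rot: [-0.0, 1.0, -0.029, 0.0]
ft_force: [-0.0, 0.1, -1.5]
gripper_width: 27.3
```

```bash
python3 look.py w13
```

```text
20.15 [ 509.42 -254.93  314.55] [ 9.996e-01 -2.890e-02  5.000e-04 -5.000e-04] [-0.   0.1 -1.5] [-0.59  0.23  1.36  0.    1.55  1.04] 27.255969999782128
tip px [285.22941184 196.52598144] axis err to box deg [ -17.9501323    22.16451356 -100.38972967]
crop 235 146
```

View pics/w13z.png

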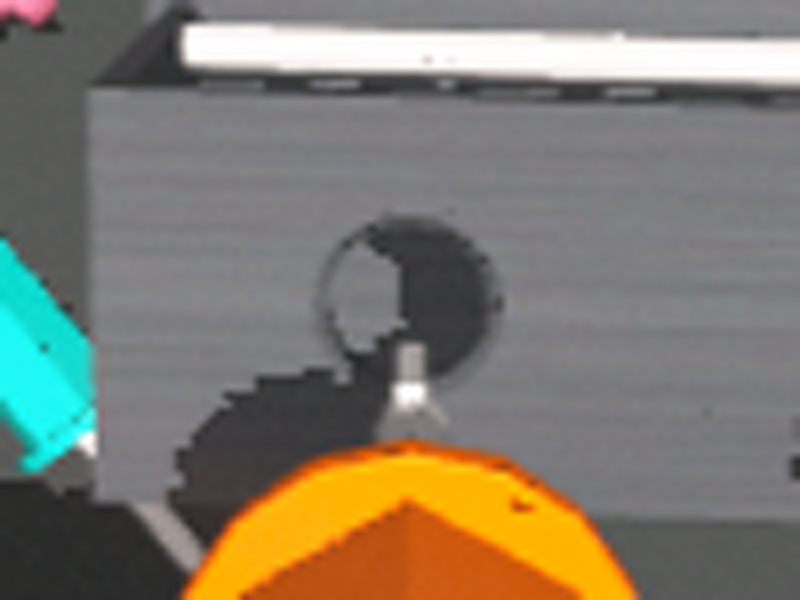

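View pics/w13.png

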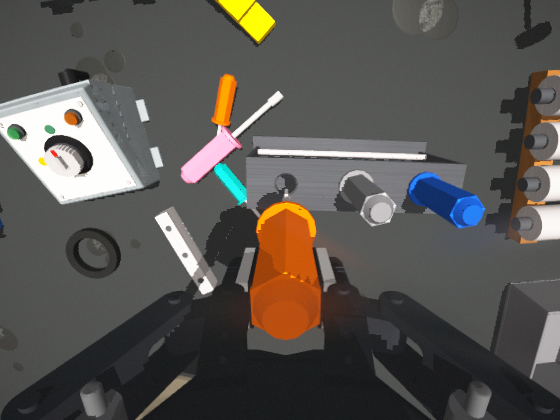

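Run:
```python
from tgt import *
import pickle
for f,ox,oy,s,H,T in (('w13',235,146,8,(410,300),(411,345)),):
    m,w,R0,p0=pickle.load(open(f+'.pkl','rb'));e=lambda u:(ox+u[0]/s-.44,oy+u[1]/s-.44)
    def at(uv,z):
        C,D=ray(m,[uv]);C=R0.inv().apply(C-p0);D=R0.inv().apply(D[0]);return (C+D*(z-C[2])/D[2])
    zt=p0[2]-125
    for dz in(-3,0,3): print('hole',at(e(H),zt+dz).round(2),'diam x',(at(e((410,215)),zt+dz)-at(e((410,388)),zt+dz)).round(1),(at(e((497,300)),zt+dz)-at(e((322,300)),zt+dz)).round(1))
    print('tip corner',at(e(T),136).round(2)); print('hole world',(p0+R0.apply(at(e(H),zt))).round(1))
```

```text
hole [  1.96   0.6  186.55] diam x [24.9 -0.   0. ] [ 0.  24.6  0. ]
hole [  1.28   0.6  189.55] diam x [25.1 -0.   0. ] [ 0.  24.8  0. ]
hole [  0.61   0.61 192.55] diam x [25.3 -0.   0. ] [ 0.  25.1  0. ]
tip corner [  7.78   0.67 136.  ]
hole world [ 510.9 -255.4  125. ]
```

Request:
move_arm --jaw '[0, 0, 0, 0, 0, 0, 0, 0]' --slide '[[0, 0, 2], [0, 0, 2], [0, 0, 2], [0, 0, 2], [0, 0, 2.2], [0, 0, 2], [0, 0, 1], [0, 0, 0]]' --rotation '[[0, 0, 0], [0, 0, 0], [0, 0, 0], [0, 0, 0], [0, 0, 0], [0, 0, 0], [0, 0, 0], [0, 0, 0]]'

```text
t: 21.2
tcp_pos: [509.4, -254.7, 182.1]
eef_rot: [-0.001, 1.0, -0.029, -0.0]
ft_force: [-0.2, -0.2, -2.3]
gripper_width: 27.4
```

Request:
move_arm --jaw '[0, 0, 0, 0, 0, 0, 0, 0]' --slide '[[0, 0, 0.2], [0, 0, 0.2], [0, 0, 0.1], [0, 0, 0], [0, 0, 0], [0, 0, 0], [0, 0, 0], [0, 0, 0]]' --rotation '[[0, 0, 0], [0, 0, 0], [0, 0, 0], [0, 0, 0], [0, 0, 0], [0, 0, 0], [0, 0, 0], [0, 0, 0]]'

```text
t: 22.2
tcp_pos: [509.6, -254.8, 177.6]
eef_rot: [-0.0, 1.0, -0.029, 0.001]
ft_force: [-0.5, -0.7, -2.0]
gripper_width: 27.5
```

```bash
python3 look.py w14;  python3 - <<'E'
from h import *
sc=vision.camera('scene');crop(sc,80,200,120,100,6,'s14z.png')
E
```

```text
22.2 [ 509.6 -254.8  177.6] [ 9.996e-01 -2.880e-02  5.000e-04 -4.000e-04] [-0.5 -0.7 -2. ] [-0.59  0.3   1.6   0.    1.23  1.04] 27.48835964388927
tip px [285.26389569 196.50923607] axis err to box deg [ -17.94322856   22.16527986 -100.38597587]
crop 235 146
```

View pics/w14.png

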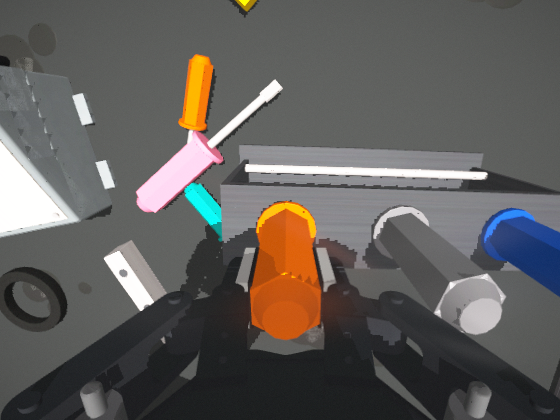

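View pics/s14z.png

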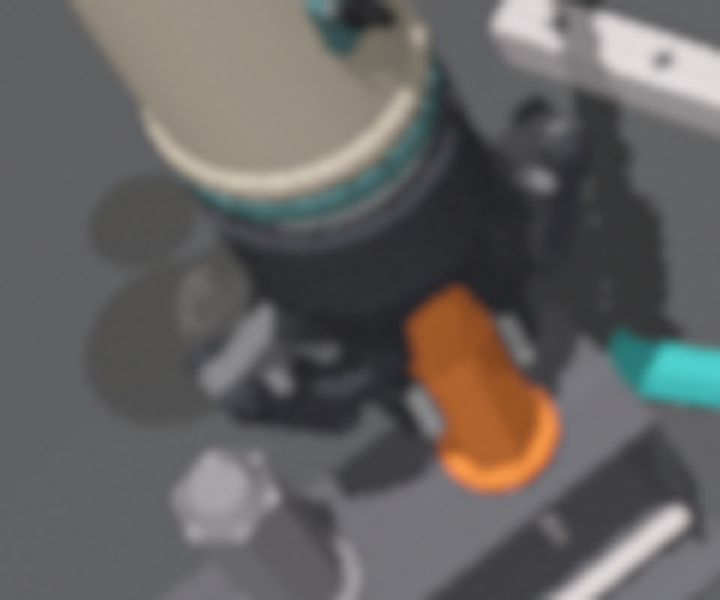

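Request:
move_arm --jaw '[0, 0, 0, 0, 0, 0, 0, 0]' --slide '[[0, 0, 0.2], [0, 0, 0.15], [0, 0, 0.1], [0, 0, 0.1], [0, 0, 0], [0, 0, 0], [0, 0, 0], [0, 0, 0]]' --rotation '[[0, 0, 0], [0, 0, 0], [0, 0, 0], [0, 0, 0], [0, 0, 0], [0, 0, 0], [0, 0, 0], [0, 0, 0]]'

```text
t: 23.3
tcp_pos: [509.6, -254.8, 172.1]
eef_rot: [-0.0, 1.0, -0.029, 0.001]
ft_force: [0.5, 0.1, -2.6]
gripper_width: 27.3
```

Request:
move_arm --jaw '[0, 0, 0, 0, 0, 0, 0, 0]' --slide '[[0, 0, 0.1], [0, 0, 0], [0, 0, 0.05], [0, 0, 0], [0, 0, 0], [0, 0, 0], [0, 0, 0], [0, 0, 0]]' --rotation '[[0, 0, 0], [0, 0, 0], [0, 0, 0], [0, 0, 0], [0, 0, 0], [0, 0, 0], [0, 0, 0], [0, 0, 0]]'

```text
t: 24.3
tcp_pos: [509.8, -254.9, 171.7]
eef_rot: [-0.0, 1.0, -0.029, 0.001]
ft_force: [-1.5, 0.4, 5.4]
gripper_width: 27.3
```

Request:
move_arm --jaw '[4.5, 5.5, 5.5, 5.5, 5.5, 5.5, 5.5, 5.5]' --slide '[[0, 0, 0], [0, 0, 0], [0, 0, 0], [0, 0, -1], [0, 0, -2.5], [0, 0, -4], [0, 0, -4], [0, 0, -3]]' --rotation '[[0, 0, 0], [0, 0, 0], [0, 0, 0], [0, 0, 0], [0, 0, 0], [0, 0, 0], [0, 0, 0], [0, 0, 0]]'

```text
t: 25.3
tcp_pos: [509.8, -255.1, 318.4]
eef_rot: [0.0, 1.0, -0.029, 0.002]
ft_force: [-0.1, -0.5, 0.3]
gripper_width: 54.8
```

Request:
move_arm --jaw '[5.5, 5.5, 5.5, 5.5, 5.5, 5.5, 5.5, 5.5]' --slide '[[3, 0, -3], [4, 0, -3], [4, 0, 0], [0, 0, 0], [0, 0, 0], [0, 0, 0], [0, 0, 0], [0, 0, 0]]' --rotation '[[0, 0, 0], [0, 0, 0], [0, 0, 0], [0, 0, 0], [0, 0, 0], [0, 0, 0], [0, 0, 0], [0, 0, 0]]'

```text
t: 26.3
tcp_pos: [618.7, -261.3, 376.2]
eef_rot: [-0.0, 1.0, -0.029, 0.001]
ft_force: [0.5, -0.4, 0.6]
gripper_width: 55.1
```

```bash
python3 look.py w15;  python3 - <<'E'
from h import *
sc=vision.camera('scene');cv2.imwrite('pics/s15.png',sc);t=vision.camera('top');cv2.imwrite('pics/t15.png',t)
crop(sc,60,150,260,200,3,'s15z.png')
E
```

```text
26.3 [ 618.67 -261.3   376.21] [ 9.996e-01 -2.900e-02  7.000e-04 -3.000e-04] [ 0.5 -0.4  0.6] [-0.5   0.4   0.98  0.    1.77  1.13] 55.1124009410448
tip px [285.22739437 196.50263549] axis err to box deg [ -17.90995821   22.16012256 -100.40518664]
crop 235 146
```

View pics/w15.png

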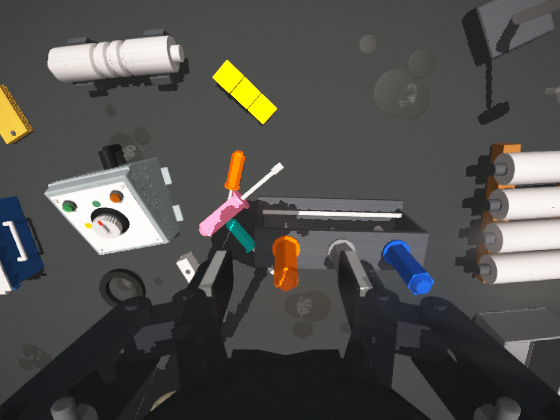

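View pics/s15z.png

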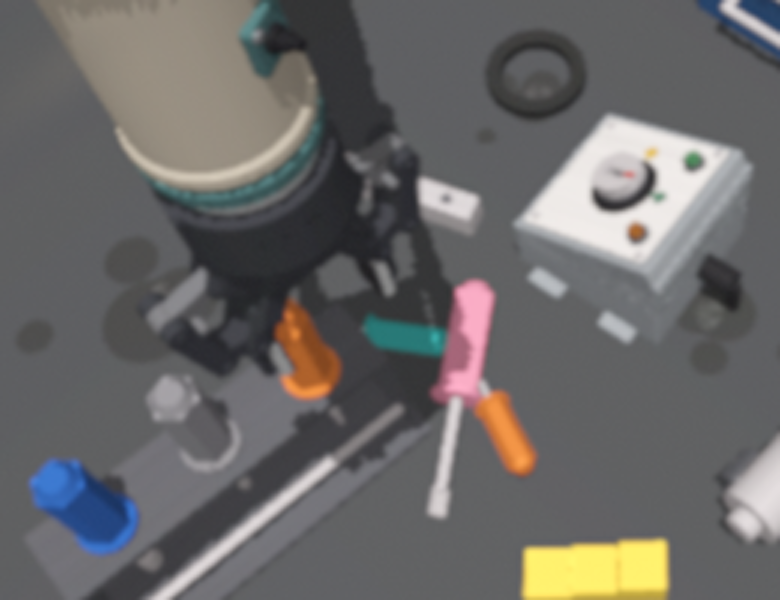

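View pics/t15.png

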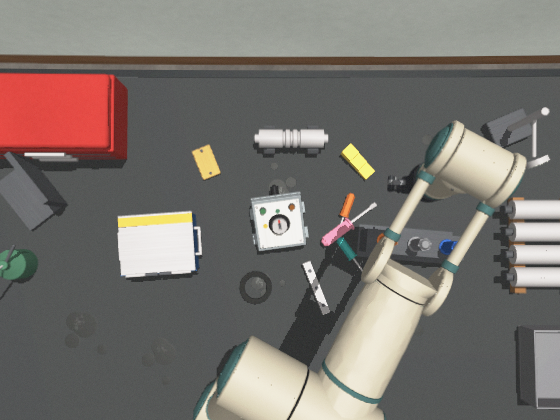

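Run:
```python
from h import *
T=vision.camera_model('top');S=vision.camera_model('scene')
B=R.from_euler('z',.064).as_matrix();h=np.array([427.7,330.5,81])
for th in (0,.05,.1):
    P=[h+B@np.array([156*np.cos(th)-4*np.sin(th),y,156*np.sin(th)+4*np.cos(th)]) for y in(97,-97)]
    print(th,proj(T,P).round(1).tolist(),proj(S,P).round(1).tolist())
crop(cv2.imread('pics/t15.png'),100,180,120,110,5.4,'t15z.png');crop(cv2.imread('pics/s15.png'),280,70,110,110,5.4,'s15f.png')
```

```text
0 [[118.0, 216.0], [191.8, 211.3]] [[381.3, 116.4], [339.7, 162.2]]
0.05 [[117.2, 216.0], [191.4, 211.3]] [[381.7, 114.4], [339.9, 160.2]]
0.1 [[116.3, 216.2], [190.9, 211.4]] [[382.1, 112.2], [340.1, 158.2]]
```

View pics/t15z.png

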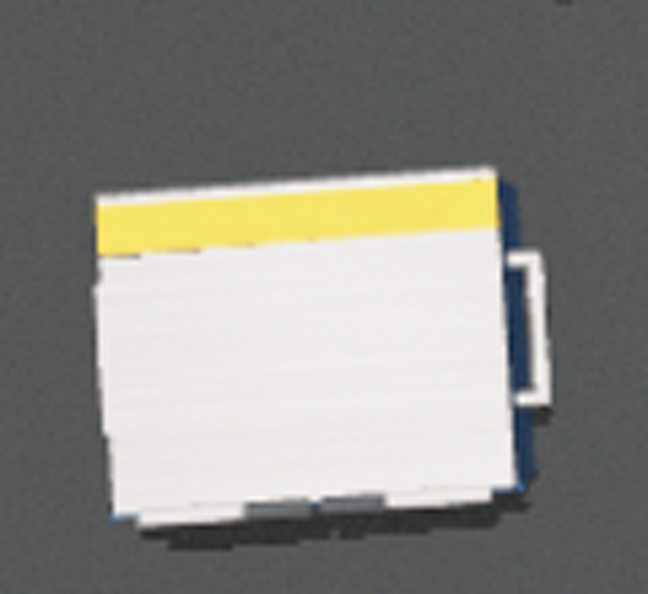

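View pics/s15f.png

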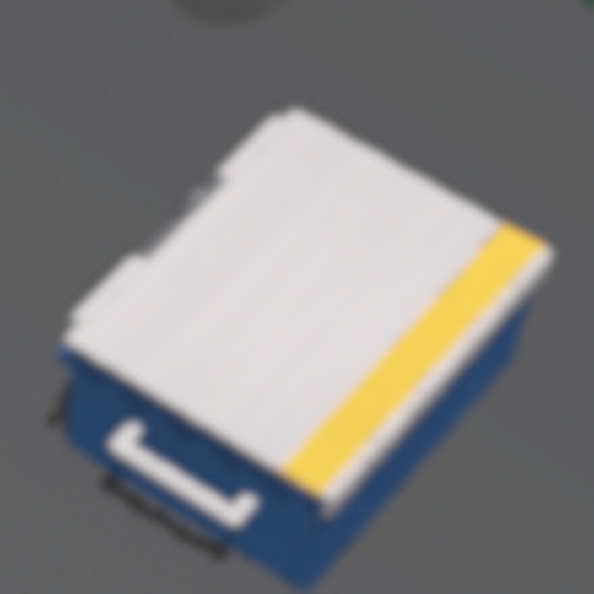

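```bash
python3 -c "
from plant import ctrl
s=ctrl.state();print(s['t'],s['ft_force']);print(ctrl.hand_in())"
```

```text
26.45 [0.77341818 0.41374532 0.30887078]
the job is handed in; nothing more can be done
None
```

The job is done and handed in at 26.5 s, in the order asked: flap first, then switch, then screwdriver back in the rack.

- **Flap:** I pushed it down with the closed fingers until it stopped at z = 85 mm with about 11 N. In the last pictures its edge lies within 1 px of the fully shut position.
- **Switch:** I took the larger orange screwdriver from the rack, seated the blade in the slot and pressed with about 10–12 N, which is roughly 5 mm in. I turned it clockwise until the pointer stopped moving and the torque rose. After I withdrew the blade, the switch sprang out; its pointer reads 90–92° by picture, at the green mark. Only the blade touched the switch box.
- **Screwdriver:** It hangs upright in its original hole with the collar on the shelf. The gripper is clear, and the force readings are near zero.
- **Measurements that disagreed:** Picture angles while the switch was pressed read 88–89° at the stop, so the camera angle is good to about 2°. Camera depth suggested the switch was pressed about 8 mm, but the force pointed to 5 mm, and I went by the force.
- **Other tools:** The pink, turquoise and small orange screwdrivers were standing on the plate at the start. They fell over in the first few seconds, while the arm was working at the bin and not near them. I left them lying. The grey and blue tools in the rack and the loose parts show no change in the last pictures, checked by eye only.

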